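# Put the storage pots away in the rail caddy

## Robot

A 6-joint arm with a two-finger parallel gripper is mounted at the origin on the work surface. World frame = base frame: x ahead of the robot, y to its left, z up, the work surface at z = 0. Lengths are in m, angles in rad, forces in N, time in s.
With the tool pointing down it reaches from about 0.35 to 0.975 m from the base axis. Payload 4.9 kg.
Tool frame: the origin (TCP) lies midway between the tips of the shut fingers; the grasp point (between the pads) lies arm.pinch_z behind it (arm.pinch_z is the distance from the TCP to the grasp point, in m); z points along the fingers, y is the direction in which the jaws open and shut (so a half turn about z gives the same grasp; the last joint's range is limited). The gripper opens to 85 mm and grips with 20 to 120 N. Pads are 22 mm wide; open, the fingers measure 114 mm over their backs; the gripper's body (76 mm by 85 mm) begins 54 mm behind the grasp point. The pads swing forward as they close: fully open they stand 13 mm farther back than shut.
Start: joints at [-1.437, 0.053, 1.613, -0, 1.476, -0.119], TCP at [0.156, -0.605, 0.231] pointing down, gripper open.
Joint ranges: [-3.01, 3.01], [-1.01, 2.22], [0.06, 2.58], [-1.02, 4.17], [0.09, 2.62], [-3.14, 3.14]. Speed limits (rad/s): [2.57, 2.57, 3.14, 3.14, 3.14, 3.14].

## Interface

Orientations are given as a unit quaternion [w, x, y, z].
In Python, from cell import monitor, snapshot, order, arm gives the robot as it stands.
- The arm moves only by the tool drive_tool, never from a script. Its argument "targets" is a list that holds one entry, the list of rows, each a list of 7 numbers: the gripper's target within -1 to 1 (fully open at 1, half-way at 0, shut at -1), then the shift along the tool's x, y, z in cm, then the turn, a rotation vector about the tool's x, y, z in degrees. In form: [[[grip, dx, dy, dz, rx, ry, rz], ...]]. A call has 1 to 10 rows; each row shifts and turns the commanded pose from where the row before left it, along the tool's axes as they then stand; what a row does not reach is not made up. A row lasts 1/10 s, in which the tool goes at most 50 mm and 8.59 degrees, less where a joint would pass 70% of its speed; a pose out of reach is approached as far as the arm can. A call is refused whole if a number of a shift passes 5 or a number of a turn 8.59, either way. A call with a gripper value outside its range is refused whole. The fingers move at their own pace and stop on an object; the grip force is fixed at half the most. Time passes only in rows, so rows that do not move let the fingers close. It gives the time, the measured TCP pose, the force and the opening at its end, in the units of the state.
- monitor.state(): the state, without advancing time (a new reading comes with each control period).
- snapshot(name): name is "side" or "top"; returns a dict with "pixels" (480x640x3 uint8, blue, green, red), "z_map" (480x640 float32, m along the optical axis (not along the pixel's ray), 0 where there is no reading), "intrinsics" (3x3 intrinsics, pixels), "dist_coeffs" ([k1, k2, p1, p2, k3] as OpenCV has them; the pictures are not rectified), "eye" and "orientation" of the camera in the world. Camera axes: x right, y down, z forward; pixel columns grow to the right and rows downward; lengths in m; the calibration is good to about 2 mm. A picture is of the moment at which its call begins.
- order.job_done(): hands the job in, once; it reports no verdict.
The state is a dict: "time": time; "q": joint angles; "joint_vel": joint speeds; "tau": joint torques, N m; "eef_pos": TCP position; "eef_rot": TCP orientation; "wrist_force": force on the tool from outside, world axes, zero at the start; "wrist_torque": the same for the moment, N m; "finger_gap": finger opening in m.
Only numpy, scipy, OpenCV 4.12 (cv2) and the standard library are available. Lean on these libraries where they do the work, as an engineer would, in place of code of your own. Each camera call takes 0.05 s, during which the arm holds its last target. There are 200 camera calls.

## Task

Put the clean storage pots away: stand every pot upright in a hollow of the wooden tray, one to a hollow, while the tray is still out on the counter. Raise the aluminium caddy's hinged cover, slide the loaded tray through the open end into the side slots until it is fully home, and then shut the cover down flat. Leave the salt pig, the clothespin jar and the forks where they are.

Things in the scene. Friction and masses are not known exactly. Their poses are not given: they have to be found in the camera images.
- pot1: white ceramic pot 50 mm across, 84 mm tall: weighted round base (sphere of radius 25 mm, flat foot 24 mm across), cylinder from 26 to 50 mm above the foot, cork stopper 34 mm across from 50 to 84 mm. Origin: centre of the foot; z up the pot. 0.12 kg; rights itself if tipped. Three or four such pots are present, standing on the counter at first. Grip it by stopper or body.
- pot2: white ceramic pot 50 mm across, 84 mm tall: weighted round base (sphere of radius 25 mm, flat foot 24 mm across), cylinder from 26 to 50 mm above the foot, cork stopper 34 mm across from 50 to 84 mm. Origin: centre of the foot; z up the pot. 0.12 kg; rights itself if tipped. Three or four such pots are present, standing on the counter at first. Grip it by stopper or body.
- pot3: white ceramic pot 50 mm across, 84 mm tall: weighted round base (sphere of radius 25 mm, flat foot 24 mm across), cylinder from 26 to 50 mm above the foot, cork stopper 34 mm across from 50 to 84 mm. Origin: centre of the foot; z up the pot. 0.12 kg; rights itself if tipped. Three or four such pots are present, standing on the counter at first. Grip it by stopper or body.
- pot4: white ceramic pot 50 mm across, 84 mm tall: weighted round base (sphere of radius 25 mm, flat foot 24 mm across), cylinder from 26 to 50 mm above the foot, cork stopper 34 mm across from 50 to 84 mm. Origin: centre of the foot; z up the pot. 0.12 kg; rights itself if tipped. Three or four such pots are present, standing on the counter at first. Grip it by stopper or body.
- tray: flat wooden tray on the counter, 152 mm (its x) by 200 mm (its y) by 8 mm thick, 0.4 kg. Origin: centre of the underside. +y points to the nose that enters the caddy first; the handle is at the -y end. Four fixed cone-shaped wooden cups (hollows, rim 52 mm across, 22 mm above the counter) stand 80 mm apart in x, 64 mm in y. It can be dragged and turned by its handle.
- hollow1 (a point): point in a tray hollow where the origin (foot centre) of a seated pot lies, 10 mm above the counter; axes as the tray
- hollow2 (a point): point in a tray hollow where the origin (foot centre) of a seated pot lies, 10 mm above the counter; axes as the tray
- hollow3 (a point): point in a tray hollow where the origin (foot centre) of a seated pot lies, 10 mm above the counter; axes as the tray
- hollow4 (a point): point in a tray hollow where the origin (foot centre) of a seated pot lies, 10 mm above the counter; axes as the tray
- tray_handle (a point): grip point on the tray's upright handle plate: 12 mm thick along the tray's y, 70 mm wide along its x, reaching from the tray up to 90 mm; the point is midway across it, 70 mm above the counter. Take it from above with the fingers closing along the tray's y.
- tray_nose (a point): middle of the tray's front edge, 4 mm above the counter, 100 mm from the tray's origin along +y
- holder: fixed aluminium caddy without a floor, on the counter. Origin: on the counter at the centre of the inside, which is 158 mm wide (its x) and 132 mm long (its y); walls 110 mm high, 5 mm thick. The -y end is open, the tray goes in along +y. Lips 10 mm wide, 12 to 16 mm above the counter, along both side walls form slots over the tray's edges, with 3 mm side clearance each side.
- holder_mouth (a point): middle of the caddy's open end, on the counter, 66 mm to -y of its origin. Short flared guides reach 24 mm farther out. With the tray home, its handle stands 50 mm outside this end.
- holder_back (a point): middle of the inner face of the caddy's back wall, on the counter, 66 mm to +y of its origin. The tray is fully home when its nose meets this wall; its axes then match the caddy's.
- cover (a joint): angle of the caddy's cover in rad: 0 shut and level on the walls, grows as it is raised, 1.57 upright, stop at 1.9. The hinge is stiff: the cover stays where it is left (about 3 to 4 N at the tongue moves it). A lip 26 mm deep hangs from it at the open end, so the shut cover keeps loaded pots from passing in or out.
- cover_grip (a point): grip point on the cover's wooden tongue (20 mm wide along the caddy's y, 10 mm thick, sticking out 48 mm past the cover's free edge); the point is 30 mm past that edge, 198 mm from the hinge (and 5 mm above its level when shut). Take it with the fingers closing along the caddy's y, which leaves it free to turn in the grip as the cover swings.
- cover_hinge (a point): point on the hinge axis, midway along the cover, 111 mm above the counter at the caddy's +x wall; the axis runs along the caddy's y. The shut cover extends from here to the caddy's -x, and its free edge rises as it opens.
- salt_pig: white ceramic salt pig, 110 mm across, 116 mm tall, a bystander; origin under its centre
- pin_jar: glass jar of clothespins, 84 mm across, 115 mm tall, a bystander; origin under its centre
- fork1: stainless fork lying on the counter, 190 mm long, a bystander; origin near its middle
- fork2: stainless fork lying on the counter, 190 mm long, a bystander; origin near its middle
Things that resemble listed ones, but are neither listed nor needed, are in the scene too. What is shaped like the pot1 but purple is not meant.

How it is judged:
By the outcome, as a careful person would: the job done as asked, in the order asked, and still so for the second after the job is handed in, with the robot touching nothing.
Of pot1, pot2, pot3, pot4 only 3 to 4 are there at a start; the rules pass over those that are not, and their reading is None.
At some moment in a run one of pot1, pot2, pot3, pot4 may be knocked a few centimetres aside while the robot is not near it.
Once in a run the grip may slacken for a moment while it holds something.
It also fails if it takes over 210 s, if anything falls off the work surface, if the arm or the gripper's body presses on something with over 40 N, if the wrist force passes 120 N, or if a joint passes its speed limit or range.

## Working session

There is one attempt and no reset: what is moved stays moved. The work goes in short steps, Python scripts to look and compute and a tool call to move; the robot and the scene stay as the last step left them, time stands still between calls to the robot, and variables do not carry over. Pictures are saved under pics/ and viewed, about 12 in all and at most 16, crops included, and the job is handed in when it is done.

Besides the shell and the picture viewer there is one more tool, called after "Emit:" as name(argument=value, ...), one argument or row to a line, values as JSON. drive_tool: Moves the arm, as the interface text tells. Its arguments: {"type":"object","properties":{"targets":{"type":"array","items":{"type":"array","items":{"type":"array","items":{"type":"number"}}}}},"required":["targets"]}

```bash
ls; mkdir -p pics
cat > h.py <<'E'
import numpy as np, cv2, pickle
from cell import monitor, snapshot, order, arm
from scipy.spatial.transform import Rotation as R
def snap(n, save=None):
    s=snapshot(n)
    if save: cv2.imwrite('pics/'+save,s['pixels'])
    return s
def Rm(s):
    o=np.array(s['orientation'])
    return o if o.shape==(3,3) else R.from_quat(o[[1,2,3,0]]).as_matrix()
def rays(s,uv):
    uv=np.asarray(uv,float).reshape(-1,1,2)
    n=cv2.undistortPoints(uv,np.array(s['intrinsics'],float),np.array(s['dist_coeffs'],float))[:,0]
    return np.c_[n,np.ones(len(n))]
def onplane(s,uv,z):
    d=rays(s,uv)@Rm(s).T; e=np.array(s['eye'])
    return e+d*((z-e[2])/d[:,2])[:,None]
def pts(s):
    h,w=s['z_map'].shape
    g=np.stack(np.meshgrid(np.arange(w),np.arange(h)),-1).reshape(-1,2)
    P=(rays(s,g)*s['z_map'].reshape(-1,1))@Rm(s).T+np.array(s['eye'])
    P[s['z_map'].ravel()==0]=np.nan
    return P.reshape(h,w,3)
E
python3 - <<'E'
from h import *
for n in('top','side'):
    s=snap(n,n+'0.png'); print(n,s['eye'],s['orientation'],s['intrinsics'],s['dist_coeffs'])
    pickle.dump(s,open(n+'0.pkl','wb'))
st=monitor.state(); print(st, arm.pinch_z)
E
```

```text
pics
top [ 0.37439635 -0.0602714   1.40621191] [-0.06120234  0.70928649 -0.70102709  0.04156883] [[618.04746604   0.         314.66084138]
 [  0.         618.04746604 235.98509219]
 [  0.           0.           1.        ]] [-0.16444771  0.          0.          0.          0.        ]
side [0.41747874 0.74473997 0.87629262] [ 0.04341641 -0.09717494  0.91234003 -0.39535771] [[437.41113746   0.         328.56074338]
 [  0.         437.41113746 241.61490187]
 [  0.           0.           1.        ]] [-0.08526367  0.          0.          0.          0.        ]
{'time': 0.1, 'q': array([-1.43699267e+00,  5.32895873e-02,  1.61414789e+00, -2.19698419e-06,
        1.47598973e+00, -1.18944841e-01]), 'joint_vel': array([ 4.09575438e-04, -2.28829045e-03, -2.47578631e-03, -1.08117623e-03,
       -8.90440462e-05, -1.25093334e-03]), 'tau': array([ 4.42823557e-05, -3.94906390e+01, -3.71362317e+01, -1.58097469e-04,
        3.89080480e-03, -4.25953161e-06]), 'eef_pos': array([ 0.15624967, -0.60457863,  0.23019199]), 'eef_rot': array([-9.17238825e-04,  9.92024966e-01,  1.26038191e-01, -7.90815903e-06]), 'wrist_force': array([-0.57554791, -0.98960412, -0.02213855]), 'wrist_torque': array([-0.02557318,  0.0095063 , -0.0472511 ]), 'finger_gap': 0.08532879035292017} 0.0187
```

View pics/top0.png

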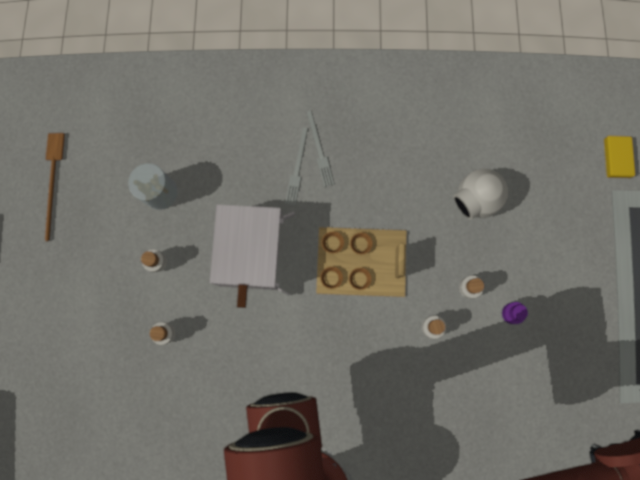

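View pics/side0.png

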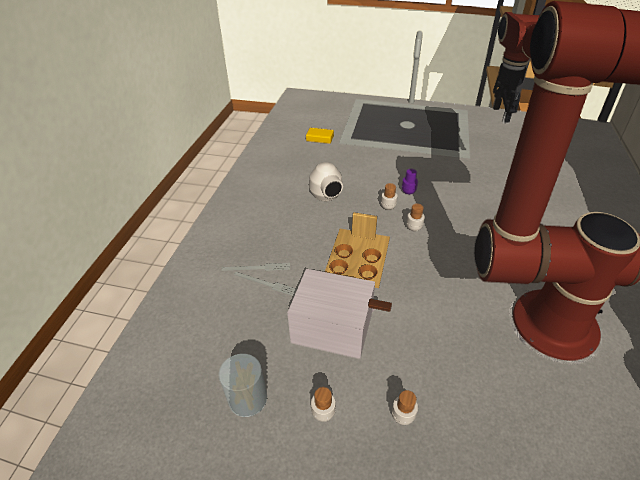

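Top view: caddy is at (245,246) with its tongue at (242,296) toward the robot. The tray is at (362,262), handle at (401,261) on the right. The four white pots are at (151,260), (160,333), (435,327) and (473,287). The purple decoy is at (514,313), the salt pig at (483,193), the jar at (147,182) and the forks near (310,155). The side view agrees.

```bash
cat >> h.py <<'E'
def pots(s,boxmask=None):
    """cork tops: brown pixels of points near z=.084"""
    P=pts(s); hsv=cv2.cvtColor(s['pixels'],cv2.COLOR_BGR2HSV)
    m=(hsv[...,0]<20)&(hsv[...,1]>90)&(P[...,2]>.055)&(P[...,2]<.12)
    n,l,st,c=cv2.connectedComponentsWithStats(m.astype(np.uint8))
    out=[]
    for i in range(1,n):
        if st[i,4]<25: continue
        q=P[l==i]; t=q[q[:,2]>np.nanpercentile(q[:,2],90)-.004]
        out.append((c[i].round(0),st[i,4],np.nanmedian(t,0).round(4), (q.min(0)).round(3),q.max(0).round(3)))
    return out
E
python3 - <<'E'
from h import *
for n in('top','side'):
    s=pickle.load(open(n+'0.pkl','rb')); P=pts(s); print(n)
    for o in pots(s): print(*o)
    hsv=cv2.cvtColor(s['pixels'],cv2.COLOR_BGR2HSV)
    print('counter z',np.nanmedian(P[300:330,230:240,2]) if n=='top' else '')
s=pickle.load(open('top0.pkl','rb')); P=pts(s);hsv=cv2.cvtColor(s['pixels'],cv2.COLOR_BGR2HSV)
# tray
m=np.zeros(hsv.shape[:2],np.uint8); m[215:310,305:420]=1
w=((hsv[...,1]>70)&(hsv[...,0]<30)&(m>0)).astype(np.uint8)
c=max(cv2.findContours(w,0,2)[0],key=cv2.contourArea)
q=onplane(s,c[:,0],.008)[:,:2].astype(np.float32)
print('tray',cv2.minAreaRect(q))
h=(m>0)&(P[...,2]>.075); print('handle top',np.nanmean(P[h],0),cv2.minAreaRect(P[h][:,:2].astype(np.float32)))
r=(m>0)&(P[...,2]>.016)&(P[...,2]<.03)
n,l,st,cc=cv2.connectedComponentsWithStats(r.astype(np.uint8))
for i in range(1,n):
    if st[i,4]>20: 
        cn=cv2.findContours((l==i).astype(np.uint8),0,2)[0][0]
        print('cup',st[i],cv2.minEnclosingCircle(onplane(s,cn[:,0],.022)[:,:2].astype(np.float32)))
m=np.zeros(hsv.shape[:2],np.uint8); m[195:320,200:290]=1
w=((P[...,2]>.095)&(P[...,2]<.14)&(m>0)&(hsv[...,1]<60)).astype(np.uint8)
c=max(cv2.findContours(w,0,2)[0],key=cv2.contourArea)
print('cover z',np.nanmedian(P[w>0][:,2]),cv2.minAreaRect(onplane(s,c[:,0],np.nanmedian(P[w>0][:,2]))[:,:2].astype(np.float32)))
w=((P[...,2]>.08)&(P[...,2]<.14)&(m>0)&(hsv[...,1]>90)).astype(np.uint8)
c=max(cv2.findContours(w,0,2)[0],key=cv2.contourArea)
print('tongue',np.nanmedian(P[w>0],0),cv2.minAreaRect(onplane(s,c[:,0],.121)[:,:2].astype(np.float32)))
E
```

```text
top
[149. 259.] 178 [0.514  0.3419 0.0867] [0.5   0.326 0.06 ] [0.529 0.357 0.092]
[475. 286.] 186 [ 0.4644 -0.3697  0.0866] [ 0.45  -0.386  0.073] [ 0.478 -0.352  0.091]
[436. 327.] 177 [ 0.3748 -0.2845  0.0861] [ 0.362 -0.3    0.077] [ 0.39  -0.268  0.091]
[158. 333.] 185 [0.3547 0.3155 0.0868] [0.34  0.3   0.061] [0.366 0.332 0.092]
counter z 0.0013690092661708952
side
[411.   7.] 688 [ 0.5432 -2.3363  0.1171] [ 0.011 -2.365  0.088] [ 1.096 -2.285  0.12 ]
[390. 189.] 126 [ 0.4663 -0.3675  0.0825] [ 0.45  -0.391  0.055] [ 0.482 -0.349  0.088]
[417. 210.] 144 [ 0.3782 -0.2814  0.0817] [ 0.361 -0.304  0.055] [ 0.394 -0.263  0.085]
[364. 219.] 266 [ 0.5206 -0.2059  0.0874] [ 0.487 -0.218  0.055] [ 0.556 -0.198  0.092]
[561. 314.] 1304 [0.0327 0.0551 0.1149] [-0.078 -0.028  0.055] [0.07  0.073 0.12 ]
[378. 307.] 54 [0.4401 0.1363 0.118 ] [0.415 0.123 0.111] [0.463 0.14  0.12 ]
[323. 397.] 307 [0.5178 0.3459 0.0826] [0.501 0.327 0.055] [0.534 0.362 0.086]
[406. 401.] 322 [0.356  0.3186 0.0822] [0.338 0.302 0.055] [0.372 0.336 0.086]
counter z 
tray ((0.522032618522644, -0.12708611786365
[... 176 characters left out ...]
35184, 0.06880024820566177), 88.5726318359375)
cup [321 231  23  22 172] ((0.5645722150802612, -0.05993136763572693), 0.025896355509757996)
cup [350 232  22  22 159] ((0.5631400346755981, -0.12446746975183487), 0.025450047105550766)
cup [320 265  23  24 182] ((0.48604848980903625, -0.05706026405096054), 0.026657089591026306)
cup [349 267  22  23 168] ((0.4828763008117676, -0.12215705960988998), 0.025411147624254227)
cover z 0.118228925116451 ((0.5407575964927673, 0.12360194325447083), (0.13796228170394897, 0.169227734208107), 86.86849212646484)
tongue [0.43440056 0.12692852 0.12482326] ((0.4353991150856018, 0.12754720449447632), (0.01592024601995945, 0.044609490782022476), 86.71055603027344)
```

Emit:
drive_tool(
  targets=[
    [[1,0,0,0,0,0,-8.2],[1,0,0,0,0,0,-8.2],[1,0,0,0,0,0,-8.2],[1,0,0,0,0,0,-8.2],[1,0,0,0,0,0,-8.2],[1,0,0,0,0,0,-8.2],[1,0,0,0,0,0,-8.2],[1,0,0,0,0,0,-8.2],[1,0,0,0,0,0,-8.2],[1,0,0,0,0,0,0]],
  ],
)

```text
time: 1.1
eef_pos: [0.1563, -0.6048, 0.2306]
eef_rot: [-0.0, 0.718, 0.696, 0.0]
wrist_force: [0.2, -0.9, -0.1]
finger_gap: 0.0852
```

```bash
cat >> h.py <<'E'
def go(t,yaw=None):
    st=monitor.state(); r=R.from_quat(np.array(st['eef_rot'])[[1,2,3,0]]).as_matrix()
    y=np.degrees(np.arctan2(r[1,1],r[0,1]))
    print('t',round(st['time'],1),'tcp',st['eef_pos'].round(4),'yawY',y.round(2),'tilt',np.degrees(np.arccos(-r[2,2])).round(2),'gap',round(st['finger_gap'],4),'F',st['wrist_force'].round(1),'j6',st['q'][5].round(2))
    for p in np.atleast_2d(t): print('to',p,'tool cm',((p-st['eef_pos'])@r*100).round(2))
E
python3 -c "
from h import *
go([[.376,-.283,.231],[.376,-.283,.052]])"
```

```text
t 1.1 tcp [ 0.1563 -0.6048  0.2306] yawY -1.73 tilt 0.07 gap 0.0852 F [ 0.2 -0.9 -0.1] j6 -1.41
to [ 0.376 -0.283  0.231] tool cm [ 3.283e+01  2.099e+01 -1.000e-02]
to [ 0.376 -0.283  0.052] tool cm [32.81 20.99 17.89]
```

Emit:
drive_tool(
  targets=[
    [[1,4.1,2.62,0,0,0,0],[1,4.1,2.62,0,0,0,0],[1,4.1,2.62,0,0,0,0],[1,4.1,2.62,0,0,0,0],[1,4.1,2.62,0,0,0,0],[1,4.1,2.62,0,0,0,0],[1,4.1,2.62,0,0,0,0],[1,4.1,2.62,0,0,0,0],[1,0,0,4,0,0,0],[1,0,0,2,0,0,0]],
  ],
)

```text
time: 2.1
eef_pos: [0.3759, -0.2813, 0.1691]
eef_rot: [-0.001, 0.718, 0.697, -0.0]
wrist_force: [-0.6, 0.4, -0.9]
finger_gap: 0.0855
```

Run:
```python
from h import *
a=snap('side','side1.png')
for o in pots(a): print(*o[:3])
go([.376,-.283,.052])
cv2.imwrite('pics/c1.png',cv2.resize(a['pixels'][100:280,300:500],None,fx=3,fy=3))
```

```text
[411.   7.] 678 [ 0.5079 -2.3361  0.1172]
[390. 189.] 123 [ 0.4668 -0.3666  0.0823]
[417. 210.] 141 [ 0.3774 -0.281   0.082 ]
[364. 219.] 261 [ 0.519  -0.2053  0.0874]
[378. 307.] 61 [0.4421 0.1368 0.1189]
[577. 322.] 562 [-0.0074  0.0656  0.1134]
[323. 398.] 315 [0.5178 0.3458 0.0825]
[406. 401.] 319 [0.3557 0.3186 0.082 ]
t 2.1 tcp [ 0.3741 -0.2804  0.1655] yawY -1.77 tilt 0.46 gap 0.0855 F [-0.7  1.6 -2.7] j6 -0.77
to [ 0.376 -0.283  0.052] tool cm [-0.32  0.27 11.35]
```

View pics/c1.png

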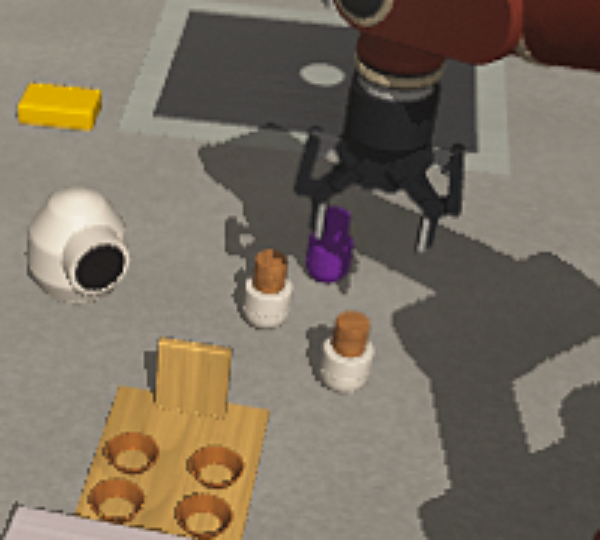

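Side crop: the gripper is above the front pot (pot at (347,350) in the crop), jaw axis across x. Descending.

Emit:
drive_tool(
  targets=[
    [[1,0,0,3,0,0,0],[1,0,0,3,0,0,0],[1,0,0,3,0,0,0],[1,0,0,2,0,0,0],[1,0,0,0.9,0,0,0],[1,0,0,0,0,0,0],[1,0,0,0,0,0,0]],
  ],
)

```text
time: 2.85
eef_pos: [0.3763, -0.2843, 0.0536]
eef_rot: [0.001, 0.718, 0.696, 0.0]
wrist_force: [0.4, 0.6, 0.2]
finger_gap: 0.0852
```

```bash
python3 -c "
from h import *
go([.376,-.283,.052])"
```

```text
t 2.9 tcp [ 0.3763 -0.2843  0.0536] yawY -1.78 tilt 0.11 gap 0.0852 F [0.4 0.6 0.2] j6 -0.77
to [ 0.376 -0.283  0.052] tool cm [ 0.13 -0.03  0.16]
```

Emit:
drive_tool(
  targets=[
    [[1,0.1,0,0.1,0,0,0],[-1,0,0,0,0,0,0],[-1,0,0,0,0,0,0],[-1,0,0,0,0,0,0],[-1,0,0,0,0,0,0],[-1,0,0,0,0,0,0],[-1,0,0,0,0,0,0],[-1,0,0,0,0,0,0]],
  ],
)

```text
time: 3.65
eef_pos: [0.3762, -0.2828, 0.0518]
eef_rot: [0.001, 0.718, 0.696, 0.0]
wrist_force: [1.7, 0.6, 3.3]
finger_gap: 0.0326
```

Emit:
drive_tool(
  targets=[
    [[-1,0,0,-1,0,0,0],[-1,0,0,-2,0,0,0],[-1,0,0,-2,0,0,0],[-1,0,0,-2,0,0,0],[-1,0,0,-1,0,0,0],[-1,0,0,0,0,0,0],[-1,0,0,0,0,0,0]],
  ],
)

```text
time: 4.35
eef_pos: [0.3752, -0.2821, 0.1305]
eef_rot: [-0.001, 0.718, 0.696, -0.0]
wrist_force: [0.4, -0.3, -1.4]
finger_gap: 0.0327
```

```bash
python3 -c "
from h import *
for o in pots(snap('side')): print(*o[:3])
go([[.484,-.122,.14],[.484,-.122,.064]])"
```

```text
[411.   7.] 679 [ 0.4776 -2.3351  0.1167]
[390. 189.] 130 [ 0.4669 -0.3676  0.0822]
[364. 219.] 264 [ 0.5192 -0.205   0.0872]
[378. 308.] 56 [0.4413 0.1373 0.1187]
[576. 322.] 560 [-0.0084  0.0658  0.1129]
[323. 398.] 311 [0.5181 0.3463 0.0824]
[406. 401.] 320 [0.3554 0.3186 0.082 ]
t 4.4 tcp [ 0.375  -0.2819  0.13  ] yawY -1.72 tilt 0.13 gap 0.0328 F [-0.5  0.5 -1.4] j6 -0.77
to [ 0.484 -0.122  0.14 ] tool cm [16.31 10.41 -0.99]
to [ 0.484 -0.122  0.064] tool cm [16.3  10.43  6.61]
```

Emit:
drive_tool(
  targets=[
    [[-1,0.5,0.3,-1,0,0,0],[-1,2,1.3,0,0,0,0],[-1,3,1.9,0,0,0,0],[-1,3,1.9,0,0,0,0],[-1,3,1.9,0,0,0,0],[-1,3,1.9,0,0,0,0],[-1,1.5,1,0,0,0,0],[-1,0.3,0.2,0,0,0,0],[-1,0,0,0,0,0,0],[-1,0,0,0,0,0,0]],
  ],
)

```text
time: 5.4
eef_pos: [0.484, -0.1232, 0.1411]
eef_rot: [-0.0, 0.718, 0.696, -0.0]
wrist_force: [0.6, -0.6, -0.6]
finger_gap: 0.0329
```

Run:
```python
from h import *
a=snap('side'); go([.4836,-.1212,.064])
cv2.imwrite('pics/c2.png',cv2.resize(a['pixels'][180:330,290:450],None,fx=4,fy=4))
```

```text
t 5.5 tcp [ 0.484  -0.1234  0.1412] yawY -1.78 tilt 0.03 gap 0.0323 F [ 0.6 -0.8 -1.6] j6 -0.37
to [ 0.4836 -0.1212  0.064 ] tool cm [ 0.22 -0.04  7.72]
```

View pics/c2.png

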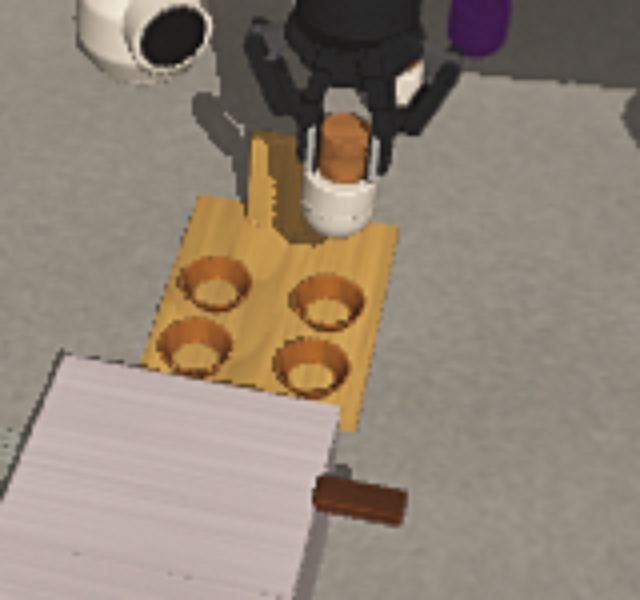

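Crop: the pot hangs upright in the jaws at (340,180), above the rear near hollow at (327,302). Lowering.

Emit:
drive_tool(
  targets=[
    [[-1,0.2,0,1,0,0,0],[-1,0,0,2,0,0,0],[-1,0,0,2,0,0,0],[-1,0,0,1.5,0,0,0],[-1,0,0,0.7,0,0,0],[-1,0,0,0.5,0,0,0],[-1,0,0,0,0,0,0],[-1,0,0,0,0,0,0]],
  ],
)

```text
time: 6.25
eef_pos: [0.4852, -0.121, 0.065]
eef_rot: [0.001, 0.718, 0.696, 0.0]
wrist_force: [0.4, -0.0, -0.5]
finger_gap: 0.0323
```

```bash
python3 -c "
from h import *
go([.4836,-.1212,.062])"
```

```text
t 6.2 tcp [ 0.4852 -0.121   0.065 ] yawY -1.72 tilt 0.08 gap 0.0323 F [ 0.4 -0.  -0.5] j6 -0.36
to [ 0.4836 -0.1212  0.062 ] tool cm [-0.02 -0.16  0.3 ]
```

Emit:
drive_tool(
  targets=[
    [[-1,0,-0.1,0.2,0,0,0],[-1,0,0,0,0,0,0],[0.5,0,0,0,0,0,0],[0.5,0,0,0,0,0,0],[0.5,0,0,0,0,0,0],[0.5,0,0,-2,0,0,0],[0.5,0,0,-4,0,0,0],[0.5,0,0,-4,0,0,0],[1,0,0,0,0,0,0],[1,0,0,0,0,0,0]],
  ],
)

```text
time: 7.25
eef_pos: [0.4845, -0.121, 0.1639]
eef_rot: [0.002, 0.718, 0.696, 0.001]
wrist_force: [-1.1, -0.5, -0.4]
finger_gap: 0.0854
```

Run:
```python
from h import *
a=snap('side')
for o in pots(a): print(*o[:3])
go([[.466,-.369,.15],[.466,-.369,.053]])
cv2.imwrite('pics/c3.png',cv2.resize(a['pixels'][180:330,290:450],None,fx=3,fy=3))
```

```text
[410.   7.] 690 [ 0.598  -2.3345  0.117 ]
[364. 219.] 257 [ 0.5205 -0.2052  0.0871]
[374. 241.] 192 [ 0.4812 -0.1188  0.0905]
[540. 296.] 101 [ 0.0644 -0.0083  0.1112]
[379. 308.] 53 [0.4348 0.1375 0.1189]
[323. 398.] 313 [0.5181 0.3457 0.0826]
[406. 401.] 318 [0.356  0.3189 0.0821]
t 7.3 tcp [ 0.4834 -0.1207  0.1621] yawY -1.72 tilt 0.0 gap 0.0852 F [ 0.1 -0.3 -0.2] j6 -0.36
to [ 0.466 -0.369  0.15 ] tool cm [-24.88  -1.     1.21]
to [ 0.466 -0.369  0.053] tool cm [-24.88  -1.    10.91]
```

View pics/c3.png

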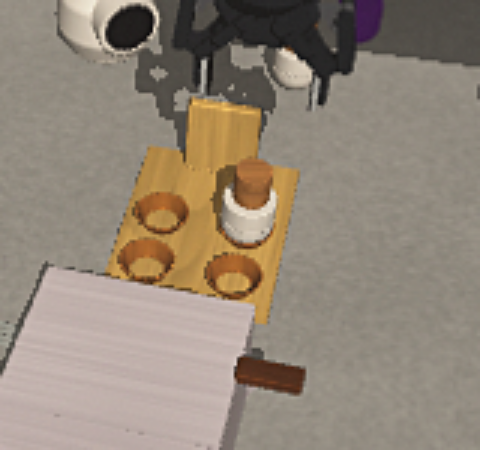

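Crop: the pot stands upright in the near rear hollow (248,205). Next is the pot behind it.

Emit:
drive_tool(
  targets=[
    [[1,-2,0,0,0,0,0],[1,-4,-0.2,0,0,0,0],[1,-4.4,-0.2,0,0,0,0],[1,-4.4,-0.2,0,0,0,0],[1,-4.4,-0.2,0,0,0,0],[1,-3.6,-0.2,0,0,0,0],[1,-2,0,0,0,0,0],[1,0,0,0,0,0,0],[1,0,0,0,0,0,0]],
  ],
)

```text
time: 8.2
eef_pos: [0.4658, -0.3672, 0.161]
eef_rot: [-0.001, 0.718, 0.696, 0.0]
wrist_force: [-0.1, 0.4, 0.6]
finger_gap: 0.0855
```

Run:
```python
from h import *
a=snap('side')
for o in pots(a): print(*o[:3])
go([[.466,-.369,.053]])
```

```text
[410.   7.] 671 [ 0.5705 -2.3356  0.1165]
[390. 189.] 126 [ 0.466  -0.3661  0.0817]
[364. 219.] 261 [ 0.5178 -0.2053  0.0876]
[374. 241.] 189 [ 0.4814 -0.1185  0.091 ]
[379. 308.] 61 [0.4349 0.1366 0.1188]
[577. 322.] 547 [-0.0106  0.0653  0.1135]
[323. 397.] 311 [0.518  0.3463 0.0826]
[406. 401.] 317 [0.3554 0.3187 0.082 ]
t 8.2 tcp [ 0.4661 -0.3667  0.1612] yawY -1.66 tilt 0.14 gap 0.0853 F [ 0.1 -0.5 -0.2] j6 -0.76
to [ 0.466 -0.369  0.053] tool cm [-2.500e-01  1.000e-02  1.082e+01]
```

Emit:
drive_tool(
  targets=[
    [[1,-0.2,0,3,0,0,0],[1,0,0,3,0,0,0],[1,0,0,3,0,0,0],[1,0,0,1.8,0,0,0],[1,0,0,0,0,0,0],[-1,0,0,0,0,0,0],[-1,0,0,0,0,0,0],[-1,0,0,0,0,0,0],[-1,0,0,0,0,0,0],[-1,0,0,0,0,0,0]],
  ],
)

```text
time: 9.25
eef_pos: [0.4671, -0.3712, 0.0562]
eef_rot: [0.002, 0.718, 0.696, 0.0]
wrist_force: [-0.1, -0.4, 4.9]
finger_gap: 0.0323
```

Emit:
drive_tool(
  targets=[
    [[-1,0,0,0,0,0,0],[-1,0,0,0,0,0,0],[-1,0,0,-1,0,0,0],[-1,0,0,-2,0,0,0],[-1,0,0,-2,0,0,0],[-1,0,0,-2,0,0,0],[-1,0,0,-2,0,0,0],[-1,0,0,-2,0,0,0],[-1,0,0,0,0,0,0]],
  ],
)

```text
time: 10.15
eef_pos: [0.4673, -0.3716, 0.1679]
eef_rot: [0.003, 0.718, 0.696, -0.0]
wrist_force: [0.4, -0.6, -0.6]
finger_gap: 0.0324
```

Run:
```python
from h import *
go([[.565,-.1235,.16],[.5655,-.0585,.16],[.4865,-.0555,.16]])
```

```text
t 10.2 tcp [ 0.4673 -0.3716  0.1679] yawY -1.72 tilt 0.34 gap 0.0324 F [ 0.4 -0.6 -0.6] j6 -0.77
to [ 0.565  -0.1235  0.16  ] tool cm [25.09  9.02  0.73]
to [ 0.5655 -0.0585  0.16  ] tool cm [31.59  8.87  0.7 ]
to [ 0.4865 -0.0555  0.16  ] tool cm [31.66  0.97  0.67]
```

Emit:
drive_tool(
  targets=[
    [[-1,1.5,0.4,0,0,0,0],[-1,3,0.8,0,0,0,0],[-1,4,1.2,0,0,0,0],[-1,4,1.2,0,0,0,0],[-1,4,1.2,0,0,0,0],[-1,4,1.2,0,0,0,0],[-1,4,1.2,0,0,0,0],[-1,4,1.0,0,0,0,0],[-1,2,0.5,0,0,0,0],[-1,0.8,0.2,0,0,0,0]],
  ],
)

```text
time: 11.15
eef_pos: [0.5634, -0.0571, 0.1622]
eef_rot: [-0.002, 0.716, 0.698, -0.001]
wrist_force: [-1.6, 0.3, -1.5]
finger_gap: 0.0323
```

Run:
```python
from h import *
a=snap('side')
for o in pots(a): print(*o[:3])
go([[.5655,-.0605,.067]])
```

```text
[411.   7.] 691 [ 0.5369 -2.3362  0.1167]
[366. 220.] 203 [ 0.5086 -0.2056  0.0868]
[374. 241.] 190 [ 0.4818 -0.1168  0.091 ]
[545. 306.] 508 [0.0611 0.0229 0.1132]
[380. 308.] 55 [0.4349 0.1378 0.1187]
[323. 398.] 311 [0.518  0.346  0.0825]
[406. 401.] 318 [0.3552 0.3191 0.0822]
t 11.2 tcp [ 0.5636 -0.0573  0.1625] yawY -1.55 tilt 0.19 gap 0.0325 F [ 0.4  1.2 -0.4] j6 -0.21
to [ 0.5655 -0.0605  0.067 ] tool cm [-0.33  0.22  9.55]
```

Emit:
drive_tool(
  targets=[
    [[-1,-0.3,0.2,1,0,0,0],[-1,0,0,2,0,0,0],[-1,0,0,2,0,0,0],[-1,0,0,2,0,0,0],[-1,0,0,1.2,0,0,0],[-1,0,0,0.7,0,0,0],[-1,0,0,0,0,0,0],[-1,0,0,0,0,0,0]],
  ],
)

```text
time: 12.0
eef_pos: [0.5668, -0.0636, 0.076]
eef_rot: [0.0, 0.718, 0.696, 0.0]
wrist_force: [0.6, 0.1, 0.2]
finger_gap: 0.0325
```

Run:
```python
from h import *
go([[.5655,-.0605,.067]])
a=snap('side')
cv2.imwrite('pics/c4.png',cv2.resize(a['pixels'][180:330,290:450],None,fx=3,fy=3))
```

```text
t 12.0 tcp [ 0.5668 -0.0636  0.076 ] yawY -1.74 tilt 0.06 gap 0.0325 F [0.6 0.1 0.2] j6 -0.21
to [ 0.5655 -0.0605  0.067 ] tool cm [ 0.31 -0.14  0.9 ]
```

View pics/c4.png

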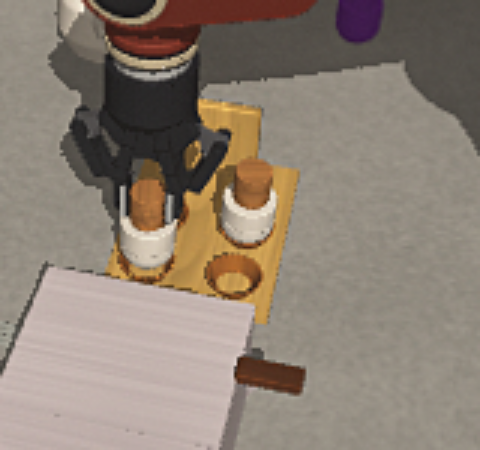

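Crop: the held pot at (147,240) is just above the nose-far hollow and in line with it. I'll lower the last 8 mm and release.

Emit:
drive_tool(
  targets=[
    [[-1,0.3,-0.1,0.4,0,0,0],[-1,0,0,0.4,0,0,0],[-1,0,0,0,0,0,0],[-1,0,0,0,0,0,0],[0.5,0,0,0,0,0,0],[0.5,0,0,0,0,0,0],[0.5,0,0,0,0,0,0],[0.5,0,0,-2,0,0,0],[0.5,0,0,-4,0,0,0],[0.5,0,0,-4,0,0,0]],
  ],
)

```text
time: 13.05
eef_pos: [0.5645, -0.0599, 0.1674]
eef_rot: [-0.001, 0.718, 0.696, -0.001]
wrist_force: [1.1, -0.2, 0.5]
finger_gap: 0.064
```

Run:
```python
from h import *
a=snap('side')
for o in pots(a): print(*o[:3])
for o in pots(snap('top')): print(*o[:3])
go([[.355,.317,.16]])
```

```text
[410.   7.] 679 [ 0.5671 -2.3337  0.1174]
[368. 220.] 173 [ 0.5056 -0.2044  0.0867]
[374. 241.] 192 [ 0.4822 -0.1183  0.0911]
[339. 250.] 194 [ 0.5687 -0.0617  0.0913]
[545. 305.] 495 [0.0606 0.022  0.1137]
[379. 308.] 49 [0.4356 0.1374 0.1181]
[323. 397.] 309 [0.5177 0.3464 0.0825]
[406. 401.] 319 [0.3556 0.318  0.082 ]
[149. 259.] 177 [0.5148 0.3421 0.0873]
[360. 277.] 155 [ 0.4792 -0.1217  0.0953]
[158. 333.] 184 [0.3531 0.3159 0.0868]
[309. 475.] 183 [ 0.0616 -0.0079  0.1138]
t 13.2 tcp [ 0.5694 -0.061   0.175 ] yawY -1.71 tilt 0.73 gap 0.0636 F [ 0.3 -0.1  0.7] j6 -0.21
to [0.355 0.317 0.16 ] tool cm [ 37.15 -22.58   1.13]
```

Emit:
drive_tool(
  targets=[
    [[1,2,-1.2,-1,0,0,0],[1,4,-2.5,-1,0,0,0],[1,4,-2.5,0,0,0,0],[1,4,-2.5,0,0,0,0],[1,4,-2.5,0,0,0,0],[1,4,-2.5,0,0,0,0],[1,4,-2.5,0,0,0,0],[1,4,-2.5,0,0,0,0],[1,4,-2.2,0,0,0,0],[1,3,-1.6,0,0,0,0]],
  ],
)

```text
time: 14.15
eef_pos: [0.3498, 0.3183, 0.187]
eef_rot: [-0.0, 0.717, 0.697, 0.0]
wrist_force: [0.8, -0.5, 0.4]
finger_gap: 0.0855
```

Emit:
drive_tool(
  targets=[
    [[1,0,0,1,0,0,0],[1,0,0,1,0,0,0],[1,0,0,0,0,0,0]],
  ],
)

```text
time: 14.45
eef_pos: [0.3507, 0.315, 0.1646]
eef_rot: [-0.0, 0.718, 0.696, -0.002]
wrist_force: [-0.3, -0.1, 1.1]
finger_gap: 0.0858
```

Run:
```python
from h import *
for o in pots(snap('side')): print(*o[:3])
go([[.355,.317,.053]])
```

```text
[411.   7.] 685 [ 0.4662 -2.3367  0.1165]
[364. 219.] 251 [ 0.5176 -0.2057  0.0872]
[374. 241.] 191 [ 0.4817 -0.1163  0.0912]
[339. 250.] 197 [ 0.5676 -0.0629  0.0914]
[561. 314.] 1297 [0.0297 0.0551 0.1147]
[379. 308.] 56 [0.4384 0.1372 0.1182]
[323. 398.] 312 [0.518  0.3457 0.0825]
[406. 401.] 321 [0.3556 0.3186 0.0821]
t 14.5 tcp [0.3513 0.3151 0.1656] yawY -1.8 tilt 0.18 gap 0.0857 F [ 0.1 -0.8 -0.5] j6 0.6
to [0.355 0.317 0.053] tool cm [ 0.23  0.4  11.26]
```

Emit:
drive_tool(
  targets=[
    [[1,0.2,0.4,3,0,0,0],[1,0,0,3,0,0,0],[1,0,0,3,0,0,0],[1,0,0,1.7,0,0,0],[1,0,0,0.6,0,0,0],[1,0,0,0,0,0,0]],
  ],
)

```text
time: 15.1
eef_pos: [0.3558, 0.3174, 0.0537]
eef_rot: [-0.0, 0.718, 0.696, -0.001]
wrist_force: [-0.4, -0.5, 1.1]
finger_gap: 0.0853
```

Run:
```python
from h import *
go([[.355,.317,.053]])
a=snap('side')
cv2.imwrite('pics/c5.png',cv2.resize(a['pixels'][300:470,330:490],None,fx=3,fy=3))
```

```text
t 15.1 tcp [0.3558 0.3174 0.0537] yawY -1.81 tilt 0.09 gap 0.0853 F [-0.4 -0.5  1.1] j6 0.6
to [0.355 0.317 0.053] tool cm [-0.04 -0.08  0.07]
```

View pics/c5.png

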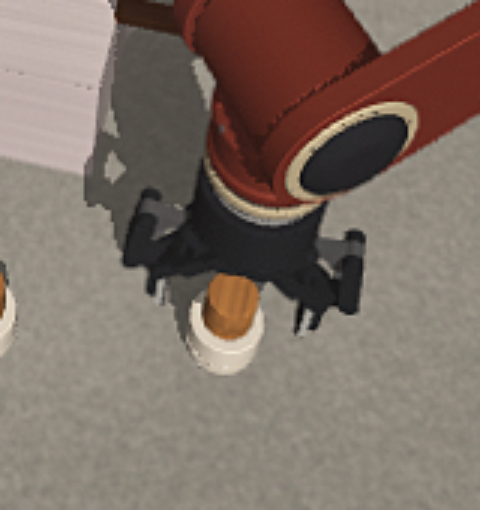

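Crop: the stopper at (232,308) is midway between the finger tips at (155,290) and (305,325). Gripping.

Emit:
drive_tool(
  targets=[
    [[-1,0,0,0,0,0,0],[-1,0,0,0,0,0,0],[-1,0,0,0,0,0,0],[-1,0,0,0,0,0,0],[-1,0,0,0,0,0,0],[-1,0,0,0,0,0,0],[-1,0,0,0,0,0,0],[-1,0,0,-1,0,0,0],[-1,0,0,-2,0,0,0],[-1,0,0,-2,0,0,0]],
  ],
)

```text
time: 16.15
eef_pos: [0.3547, 0.3177, 0.104]
eef_rot: [-0.0, 0.718, 0.696, -0.001]
wrist_force: [-0.4, -0.1, -1.5]
finger_gap: 0.0325
```

Emit:
drive_tool(
  targets=[
    [[-1,0,0,-2,0,0,0],[-1,0,0,-3,0,0,0],[-1,0,0,-3,0,0,0],[-1,0,0,-3,0,0,0],[-1,0,0,0,0,0,0],[-1,0,0,0,0,0,0]],
  ],
)

```text
time: 16.75
eef_pos: [0.3556, 0.3183, 0.2145]
eef_rot: [0.0, 0.718, 0.696, 0.0]
wrist_force: [-0.2, -0.4, -1.9]
finger_gap: 0.0327
```

Run:
```python
from h import *
for o in pots(snap('side')): print(*o[:3])
go([[.486,-.056,.21],[.565,-.1235,.21]])
```

```text
[410.   7.] 679 [ 0.5696 -2.3366  0.1168]
[364. 219.] 256 [ 0.5175 -0.2059  0.087 ]
[374. 241.] 189 [ 0.4817 -0.1171  0.0911]
[339. 250.] 197 [ 0.5668 -0.0633  0.0915]
[561. 314.] 1300 [0.032  0.0549 0.115 ]
[378. 308.] 54 [0.4388 0.1371 0.1184]
[323. 398.] 313 [0.5181 0.3457 0.0825]
t 16.8 tcp [0.355  0.3179 0.213 ] yawY -1.71 tilt 0.12 gap 0.0324 F [-0.2 -0.7 -2.2] j6 0.6
to [ 0.486 -0.056  0.21 ] tool cm [-36.98  14.22   0.32]
to [ 0.565  -0.1235  0.21  ] tool cm [-43.49  22.32   0.32]
```

Emit:
drive_tool(
  targets=[
    [[-1,-1.5,0.6,0,0,0,0],[-1,-3,1.1,0,0,0,0],[-1,-4.5,1.7,0,0,0,0],[-1,-4.5,1.7,0,0,0,0],[-1,-4.5,1.7,0,0,0,0],[-1,-4.5,1.7,0,0,0,0],[-1,-4.5,1.7,0,0,0,0],[-1,-4.5,1.7,0,0,0,0],[-1,-3.5,1.4,0,0,0,0],[-1,-2,0.9,0,0,0,0]],
  ],
)

```text
time: 17.8
eef_pos: [0.4856, -0.0582, 0.2116]
eef_rot: [-0.002, 0.719, 0.695, -0.001]
wrist_force: [0.5, 0.6, -0.9]
finger_gap: 0.0326
```

Emit:
drive_tool(
  targets=[
    [[-1,0,0,2,0,0,0],[-1,0,0,2,0,0,0],[-1,0,0,2,0,0,0],[-1,0,0,0,0,0,0],[-1,0,0,0,0,0,0]],
  ],
)

```text
time: 18.3
eef_pos: [0.4854, -0.0554, 0.1527]
eef_rot: [-0.002, 0.718, 0.696, -0.001]
wrist_force: [-0.2, -0.1, -1.3]
finger_gap: 0.0324
```

Run:
```python
from h import *
for o in pots(snap('side')): print(*o[:3])
go([[.4865,-.0563,.067]])
```

```text
[410.   7.] 681 [ 0.5368 -2.3356  0.1162]
[371. 219.] 77 [ 0.5005 -0.2036  0.0865]
[339. 250.] 197 [ 0.567  -0.0619  0.0917]
[544. 304.] 408 [0.062  0.018  0.1143]
[379. 308.] 64 [0.4379 0.1369 0.1186]
[323. 398.] 311 [0.5184 0.3455 0.0823]
t 18.4 tcp [ 0.4863 -0.0556  0.154 ] yawY -1.71 tilt 0.06 gap 0.0326 F [0.  0.7 0.3] j6 -0.24
to [ 0.4865 -0.0563  0.067 ] tool cm [-0.07  0.03  8.7 ]
```

Emit:
drive_tool(
  targets=[
    [[-1,0,0,1,0,0,0],[-1,0,0,2,0,0,0],[-1,0,0,2,0,0,0],[-1,0,0,2,0,0,0],[-1,0,0,1,0,0,0],[-1,0,0,0.6,0,0,0],[-1,0,0,0,0,0,0],[-1,0,0,0,0,0,0]],
  ],
)

```text
time: 19.15
eef_pos: [0.4873, -0.056, 0.0693]
eef_rot: [0.001, 0.718, 0.696, 0.0]
wrist_force: [1.2, -0.7, -0.2]
finger_gap: 0.0323
```

Run:
```python
from h import *
go([[.4865,-.0563,.065]])
```

```text
t 19.1 tcp [ 0.4873 -0.056   0.0693] yawY -1.72 tilt 0.1 gap 0.0323 F [ 1.2 -0.7 -0.2] j6 -0.24
to [ 0.4865 -0.0563  0.065 ] tool cm [-0.04 -0.08  0.43]
```

Emit:
drive_tool(
  targets=[
    [[-1,0,-0.1,0.4,0,0,0],[-1,0,0,0,0,0,0],[0.5,0,0,0,0,0,0],[0.5,0,0,0,0,0,0],[0.5,0,0,0,0,0,0],[0.5,0,0,-2,0,0,0],[0.5,0,0,-4,0,0,0],[0.5,0,0,-4,0,0,0],[0.5,0,0,0,0,0,0]],
  ],
)

```text
time: 20.05
eef_pos: [0.4893, -0.0567, 0.1713]
eef_rot: [0.005, 0.718, 0.696, 0.003]
wrist_force: [0.4, -1.1, 1.0]
finger_gap: 0.0641
```

Run:
```python
from h import *
for o in pots(snap('side')): print(*o[:3])
for o in pots(snap('top')): print(*o[:3])
go([[.516,.344,.175]])
```

```text
[411.   7.] 680 [ 0.501  -2.3375  0.116 ]
[367. 220.] 196 [ 0.5136 -0.2052  0.088 ]
[371. 249.] 386 [ 0.4848 -0.0732  0.0914]
[339. 250.] 195 [ 0.5666 -0.0612  0.0912]
[544. 304.] 412 [0.0618 0.019  0.1141]
[379. 308.] 57 [0.4367 0.1368 0.1175]
[323. 397.] 310 [0.5183 0.3454 0.0824]
[400. 252.] 27 [ 0.5337 -0.2056  0.0933]
[149. 259.] 178 [0.5133 0.3409 0.0858]
[399. 270.] 38 [ 0.4993 -0.2075  0.0919]
[311. 475.] 155 [ 0.0608 -0.0103  0.108 ]
t 20.1 tcp [ 0.4863 -0.0559  0.1657] yawY -1.71 tilt 0.16 gap 0.0642 F [ 0.6 -0.  -0.7] j6 -0.24
to [0.516 0.344 0.175] tool cm [40.06  1.78 -0.95]
```

Emit:
drive_tool(
  targets=[
    [[1,2,0.1,-1,0,0,0],[1,4,0.2,-1,0,0,0],[1,4.5,0.2,0,0,0,0],[1,4.5,0.2,0,0,0,0],[1,4.5,0.2,0,0,0,0],[1,4.5,0.2,0,0,0,0],[1,4.5,0.2,0,0,0,0],[1,4.5,0.2,0,0,0,0],[1,4,0.2,0,0,0,0],[1,3,0.1,0,0,0,0]],
  ],
)

```text
time: 21.15
eef_pos: [0.514, 0.3455, 0.1815]
eef_rot: [-0.001, 0.717, 0.697, -0.002]
wrist_force: [0.8, -1.8, -0.4]
finger_gap: 0.0856
```

Emit:
drive_tool(
  targets=[
    [[1,0,0,1,0,0,0],[1,0,0,1,0,0,0],[1,0,0,0,0,0,0]],
  ],
)

```text
time: 21.45
eef_pos: [0.5136, 0.3417, 0.1601]
eef_rot: [-0.001, 0.718, 0.696, -0.003]
wrist_force: [0.2, -0.4, -0.2]
finger_gap: 0.0852
```

Run:
```python
from h import *
for o in pots(snap('side')): print(*o[:3])
go([[.516,.344,.053]])
```

```text
[410.   7.] 691 [ 0.5828 -2.3354  0.1167]
[369. 253.] 77 [ 0.4842 -0.055   0.0921]
[561. 314.] 1306 [0.0334 0.0542 0.1146]
[380. 308.] 47 [0.4379 0.1377 0.1181]
[323. 398.] 312 [0.518  0.346  0.0825]
t 21.5 tcp [0.5142 0.3418 0.1615] yawY -1.79 tilt 0.28 gap 0.0854 F [ 0.9 -0.4  0.3] j6 0.5
to [0.516 0.344 0.053] tool cm [ 0.25  0.21 10.85]
```

Emit:
drive_tool(
  targets=[
    [[1,0.2,0.2,3,0,0,0],[1,0,0,3,0,0,0],[1,0,0,3,0,0,0],[1,0,0,1.8,0,0,0],[1,0,0,0,0,0,0],[-1,0,0,0.1,0,0,0],[-1,0,0,0,0,0,0],[-1,0,0,0,0,0,0],[-1,0,0,0,0,0,0],[-1,0,0,0,0,0,0]],
  ],
)

```text
time: 22.5
eef_pos: [0.5188, 0.3461, 0.0573]
eef_rot: [0.001, 0.718, 0.696, 0.002]
wrist_force: [1.1, 0.2, 5.5]
finger_gap: 0.032
```

Emit:
drive_tool(
  targets=[
    [[-1,0,0,0,0,0,0],[-1,0,0,0,0,0,0]],
  ],
)

```text
time: 22.7
eef_pos: [0.5188, 0.3461, 0.0573]
eef_rot: [0.001, 0.718, 0.696, 0.002]
wrist_force: [0.7, -0.3, 5.2]
finger_gap: 0.0327
```

Emit:
drive_tool(
  targets=[
    [[-1,0,0,-1,0,0,0],[-1,0,0,-2,0,0,0],[-1,0,0,-3,0,0,0],[-1,0,0,-3,0,0,0],[-1,0,0,-3,0,0,0],[-1,0,0,-3,0,0,0],[-1,0,0,-1.5,0,0,0],[-1,0,0,0,0,0,0],[-1,0,0,0,0,0,0]],
  ],
)

```text
time: 23.6
eef_pos: [0.5169, 0.3452, 0.2189]
eef_rot: [-0.0, 0.718, 0.696, -0.001]
wrist_force: [-0.3, 0.7, -2.0]
finger_gap: 0.0323
```

Run:
```python
from h import *
for o in pots(snap('side')): print(*o[:3])
go([[.5645,-.1235,.21]])
```

```text
[410.   7.] 687 [ 0.5842 -2.3337  0.1169]
[561. 314.] 1295 [0.0316 0.0549 0.1142]
[378. 307.] 73 [0.4402 0.1362 0.1191]
t 23.6 tcp [0.5165 0.345  0.2179] yawY -1.72 tilt 0.21 gap 0.0325 F [-0.3 -0.5 -1.6] j6 0.5
to [ 0.5645 -0.1235  0.21  ] tool cm [-46.68   6.2    0.85]
```

Emit:
drive_tool(
  targets=[
    [[-1,-2,0.3,0,0,0,0],[-1,-4,0.5,0,0,0,0],[-1,-4.9,0.6,0,0,0,0],[-1,-4.9,0.6,0,0,0,0],[-1,-4.9,0.6,0,0,0,0],[-1,-4.9,0.7,0,0,0,0],[-1,-4.9,0.7,0,0,0,0],[-1,-4.9,0.7,0,0,0,0],[-1,-4.9,0.7,0,0,0,0],[-1,-4,0.5,0,0,0,0]],
  ],
)

```text
time: 24.65
eef_pos: [0.562, -0.1013, 0.2176]
eef_rot: [-0.002, 0.718, 0.696, -0.001]
wrist_force: [0.3, 0.4, -0.4]
finger_gap: 0.0324
```

Emit:
drive_tool(
  targets=[
    [[-1,-2.2,0.3,0,0,0,0],[-1,0,0,0,0,0,0],[-1,0,0,2,0,0,0],[-1,0,0,2,0,0,0],[-1,0,0,2,0,0,0],[-1,0,0,0,0,0,0],[-1,0,0,0,0,0,0]],
  ],
)

```text
time: 25.35
eef_pos: [0.5648, -0.1201, 0.1591]
eef_rot: [-0.001, 0.717, 0.697, -0.001]
wrist_force: [-0.5, -0.2, -0.4]
finger_gap: 0.0323
```

Run:
```python
from h import *
a=snap('side'); 
for o in pots(a): print(*o[:3])
cv2.imwrite('pics/c6.png',cv2.resize(a['pixels'][180:330,290:450],None,fx=3,fy=3))
go([[.5648,-.1237,.07]])
```

```text
[411.   7.] 667 [ 0.537  -2.3342  0.1166]
[365. 219.] 235 [ 0.5147 -0.2057  0.087 ]
[371. 249.] 390 [ 0.4846 -0.0726  0.0913]
[339. 250.] 195 [ 0.5675 -0.0626  0.0914]
[541. 300.] 242 [0.0638 0.0065 0.1129]
[379. 308.] 57 [0.4384 0.1371 0.1186]
t 25.4 tcp [ 0.5656 -0.1205  0.1604] yawY -1.67 tilt 0.02 gap 0.0325 F [ 0.4  0.5 -1.1] j6 -0.31
to [ 0.5648 -0.1237  0.07  ] tool cm [-0.33 -0.07  9.04]
```

View pics/c6.png

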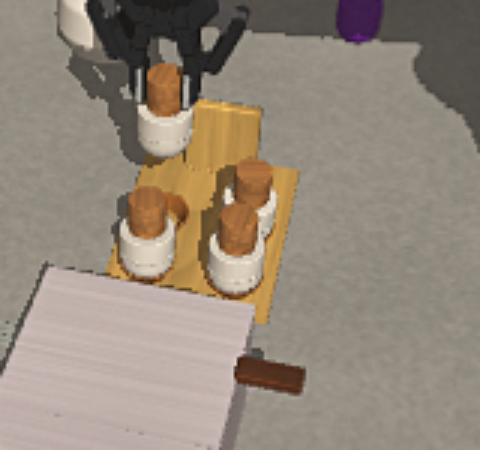

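Crop: three pots are upright in hollows and the fourth is held above the last one, near (165,210). Lowering.

Emit:
drive_tool(
  targets=[
    [[-1,-0.3,-0.1,1,0,0,0],[-1,0,0,2,0,0,0],[-1,0,0,2,0,0,0],[-1,0,0,2,0,0,0],[-1,0,0,1,0,0,0],[-1,0,0,0.7,0,0,0],[-1,0,0,0,0,0,0],[-1,0,0,0,0,0,0]],
  ],
)

```text
time: 26.2
eef_pos: [0.5652, -0.1244, 0.0743]
eef_rot: [0.001, 0.718, 0.696, 0.0]
wrist_force: [-0.4, -0.2, -1.3]
finger_gap: 0.0324
```

Run:
```python
from h import *
go([[.5648,-.1237,.068]])
```

```text
t 26.2 tcp [ 0.5652 -0.1244  0.0743] yawY -1.72 tilt 0.09 gap 0.0324 F [-0.4 -0.2 -1.3] j6 -0.32
to [ 0.5648 -0.1237  0.068 ] tool cm [ 0.07 -0.04  0.63]
```

Emit:
drive_tool(
  targets=[
    [[-1,0,0,0.6,0,0,0],[-1,0,0,0,0,0,0],[-1,0,0,0,0,0,0],[0.4,0,0,0,0,0,0],[0.4,0,0,0,0,0,0],[0.4,0,0,0,0,0,0],[0.4,0,0,-2,0,0,0],[0.4,0,0,-4,0,0,0],[0.4,0,0,-4,0,0,0],[0.4,0,0,-4,0,0,0]],
  ],
)

```text
time: 27.2
eef_pos: [0.564, -0.1241, 0.2083]
eef_rot: [-0.0, 0.718, 0.696, -0.0]
wrist_force: [0.3, -0.4, 0.4]
finger_gap: 0.0601
```

Emit:
drive_tool(
  targets=[
    [[1,0,0,0,0,0,-8.5],[1,0,0,0,0,0,-8.5],[1,0,0,0,0,0,-8.5],[1,0,0,0,0,0,-8.5],[1,0,0,0,0,0,-8.5],[1,0,0,0,0,0,-8.5],[1,0,0,0,0,0,-8.5],[1,0,0,0,0,0,-8.5],[1,0,0,0,0,0,-8.5],[1,0,0,0,0,0,-8.5]],
  ],
)

```text
time: 28.2
eef_pos: [0.5643, -0.1242, 0.2069]
eef_rot: [-0.0, 0.056, 0.998, -0.0]
wrist_force: [0.4, -0.3, -0.0]
finger_gap: 0.0856
```

Run:
```python
from h import *
a=snap('side'); pickle.dump(a,open('sideB.pkl','wb')) 
for o in pots(a): print(*o[:3])
go([[.4295,.1285,.2],[.4295,.1285,.1]])
```

```text
[411.   7.] 680 [ 0.5629 -2.3352  0.1171]
[364. 219.] 257 [ 0.5173 -0.2059  0.0879]
[341. 244.] 365 [ 0.565  -0.0784  0.091 ]
[371. 249.] 389 [ 0.4843 -0.0722  0.0914]
[541. 299.] 222 [0.0639 0.0068 0.1145]
[378. 308.] 50 [0.4422 0.1377 0.1182]
t 28.2 tcp [ 0.5643 -0.1242  0.2069] yawY 83.84 tilt 0.04 gap 0.0854 F [ 1.  -0.6 -0.8] j6 -1.81
to [0.4295 0.1285 0.2   ] tool cm [16.11 23.68  0.7 ]
to [0.4295 0.1285 0.1   ] tool cm [16.11 23.68 10.7 ]
```

Emit:
drive_tool(
  targets=[
    [[1,0,0,0,0,0,-3.1],[1,1,1.5,0,0,0,0],[1,2,3.3,0,0,0,0],[1,2.2,3.7,0,0,0,0],[1,2.2,3.7,0,0,0,0],[1,2.2,3.7,0,0,0,0],[1,2.2,3.7,0,0,0,0],[1,2,3.3,0,0,0,0],[1,1,1.6,0,0,0,0],[1,0,0,0,0,0,0]],
  ],
)

```text
time: 29.25
eef_pos: [0.4305, 0.1318, 0.2071]
eef_rot: [-0.0, 0.031, 1.0, 0.0]
wrist_force: [-0.1, -1.1, 0.3]
finger_gap: 0.0855
```

Run:
```python
from h import *
s=pickle.load(open('sideB.pkl','rb')); P=pts(s);hsv=cv2.cvtColor(s['pixels'],cv2.COLOR_BGR2HSV)
m=np.zeros(hsv.shape[:2],bool); m[290:330,355:400]=1
w=(m&(hsv[...,1]>90)&(P[...,2]>.1)).astype(np.uint8)
c=max(cv2.findContours(w,0,2)[0],key=cv2.contourArea)
print(cv2.minAreaRect(onplane(s,c[:,0],.121)[:,:2].astype(np.float32)), cv2.boundingRect(c))
q=P[w>0]; print(np.nanmean(q,0), np.nanmin(q,0),np.nanmax(q,0))
go([[.4295,.1285,.1]])
a=snap('side'); cv2.imwrite('pics/c7.png',cv2.resize(a['pixels'][180:380,270:450],None,fx=3,fy=3))
```

```text
((0.43808677792549133, 0.13139072060585022), (0.02532227709889412, 0.04909082502126694), 87.4905014038086) (368, 299, 24, 13)
[0.43780463 0.13081495 0.12015638] [0.41325135 0.11838944 0.11226003] [0.46265435 0.13970514 0.1240539 ]
t 29.2 tcp [0.4305 0.1318 0.2071] yawY 86.49 tilt 0.03 gap 0.0855 F [-0.1 -1.1  0.3] j6 -1.38
to [0.4295 0.1285 0.1   ] tool cm [ 0.07 -0.34 10.71]
```

View pics/c7.png

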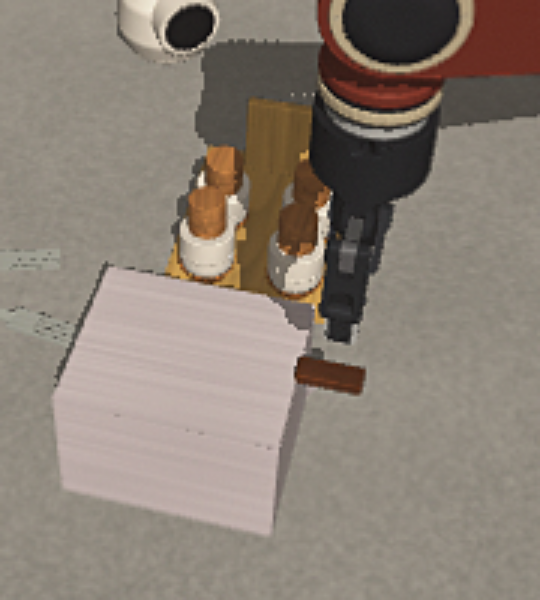

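Crop: four pots are upright in the tray, and the jaws are just above the tongue at (330,374). Descending onto it.

Emit:
drive_tool(
  targets=[
    [[1,0,-0.2,2,0,0,0],[1,0,0,3,0,0,0],[1,0,0,3,0,0,0],[1,0,0,2.2,0,0,0],[1,0,0,1,0,0,0],[1,0,0,0,0,0,0],[1,0,0,0,0,0,0]],
  ],
)

```text
time: 30.0
eef_pos: [0.433, 0.1274, 0.0963]
eef_rot: [0.001, 0.032, 0.999, 0.0]
wrist_force: [-0.0, -0.6, 0.3]
finger_gap: 0.0857
```

Emit:
drive_tool(
  targets=[
    [[-1,0,0,0,0,0,0],[-1,0,0,0,0,0,0],[-1,0,0,0,0,0,0],[-1,0,0,0,0,0,0],[-1,0,0,0,0,0,0],[-1,0,0,0,0,0,0],[-1,0,0,0,0,0,0],[-1,0,0,0,0,0,0]],
  ],
)

```text
time: 30.8
eef_pos: [0.4322, 0.1268, 0.0954]
eef_rot: [0.0, 0.031, 1.0, -0.001]
wrist_force: [-0.4, -5.7, -0.2]
finger_gap: 0.0191
```

Run:
```python
from h import *
go([[.4305,.1295,.095]])
```

```text
t 30.8 tcp [0.4322 0.1268 0.0954] yawY 86.42 tilt 0.13 gap 0.0191 F [-0.4 -5.7 -0.2] j6 -1.39
to [0.4305 0.1295 0.095 ] tool cm [0.19 0.26 0.04]
```

Emit:
drive_tool(
  targets=[
    [[-1,-0.15,0,-1.97,0,0,0],[-1,-0.34,0,-1.95,0,0,0],[-1,-0.54,0,-1.91,0,0,0],[-1,-0.73,0,-1.84,0,0,0],[-1,0,0,0,0,0,0],[-1,0,0,0,0,0,0]],
  ],
)

```text
time: 31.4
eef_pos: [0.4487, 0.126, 0.1714]
eef_rot: [-0.002, 0.031, 1.0, -0.001]
wrist_force: [-1.6, -5.0, -0.4]
finger_gap: 0.0189
```

Run:
```python
from h import *
go([[.4322+.0176,.1268,.0954+.0767]])
```

```text
t 31.4 tcp [0.4487 0.126  0.1714] yawY 86.41 tilt 0.2 gap 0.0189 F [-1.6 -5.  -0.4] j6 -1.39
to [0.4498 0.1268 0.1721] tool cm [-0.1   0.09 -0.07]
```

Low forces; continuing the arc.

Emit:
drive_tool(
  targets=[
    [[-1,-0.9,0,-1.76,0,0,0],[-1,-1.08,0,-1.66,0,0,0],[-1,-1.24,0,-1.55,0,0,0],[-1,-1.38,0,-1.41,0,0,0],[-1,-1.52,0,-1.27,0,0,0],[-1,-1.64,0,-1.11,0,0,0],[-1,0,0,0,0,0,0],[-1,0,0,0,0,0,0]],
  ],
)

```text
time: 32.2
eef_pos: [0.5269, 0.122, 0.2587]
eef_rot: [-0.0, 0.031, 1.0, 0.0]
wrist_force: [0.4, -1.5, -3.3]
finger_gap: 0.0186
```

Emit:
drive_tool(
  targets=[
    [[-1,-1.74,0,-0.94,0,0,0],[-1,-1.83,0,-0.77,0,0,0],[-1,-1.9,0,-0.57,0,0,0],[-1,-1.94,0,-0.39,0,0,0],[-1,-1.97,0,-0.19,0,0,0],[-1,-1.98,0,0,0,0,0],[-1,-1.97,0,0.2,0,0,0],[-1,0,0,0,0,0,0],[-1,0,0,0,0,0,0]],
  ],
)

```text
time: 33.1
eef_pos: [0.6595, 0.1151, 0.2847]
eef_rot: [-0.001, 0.031, 1.0, 0.001]
wrist_force: [0.8, 5.4, -3.3]
finger_gap: 0.0188
```

Run:
```python
from h import *
go([[.4322+.228,.1148,.0954+.191]])
a=snap('side'); cv2.imwrite('pics/c8.png',cv2.resize(a['pixels'][130:380,230:450],None,fx=2.4,fy=2.4))
```

```text
t 33.1 tcp [0.6595 0.1151 0.2847] yawY 86.43 tilt 0.18 gap 0.0188 F [ 0.8  5.4 -3.3] j6 -1.45
to [0.6602 0.1148 0.2864] tool cm [-0.07 -0.02 -0.17]
```

View pics/c8.png

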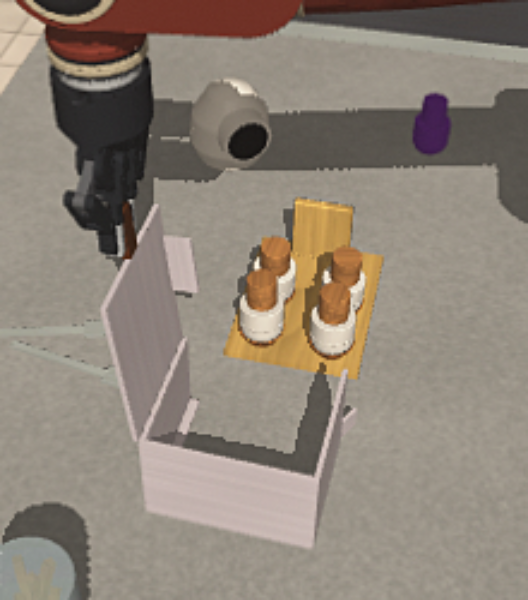

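Crop: the cover stands open slightly past upright, the caddy is open at the mouth side, and the tray holds four upright pots. Releasing and backing off.

Emit:
drive_tool(
  targets=[
    [[1,0,0,0,0,0,0],[1,0,0,0,0,0,0],[1,0,0,0,0,0,0],[1,0,0,0,0,0,0],[1,0,0,-3,0,0,0],[1,0,0,-4,0,0,0],[1,0,0,-3,0,0,0],[1,0,-2,0,0,0,0],[1,1,-4,0,0,0,0],[1,1,-5,0,0,0,0]],
  ],
)

```text
time: 34.15
eef_pos: [0.6331, 0.0052, 0.3858]
eef_rot: [0.0, 0.03, 1.0, -0.0]
wrist_force: [0.7, -0.4, 0.2]
finger_gap: 0.0856
```

Emit:
drive_tool(
  targets=[
    [[1,1,-5,0,0,0,0],[1,1,-5,0,0,0,0],[1,1.5,-4.5,0,0,0,0],[1,2,-4.5,1,0,0,0],[1,2,-4,2,0,0,0],[1,2,-2,2,0,0,0],[1,0,0,2,0,0,0],[1,0,0,0,0,0,0],[1,0,0,0,0,0,0]],
  ],
)

```text
time: 35.05
eef_pos: [0.5233, -0.2357, 0.316]
eef_rot: [-0.0, 0.032, 0.999, 0.0]
wrist_force: [0.3, 0.1, -0.2]
finger_gap: 0.0853
```

Run:
```python
from h import *
go([[.5205,-.207,.2],[.5205,-.207,.055]])
t=snap('top'); pickle.dump(t,open('topC.pkl','wb')); P=pts(t)
b=snap('side'); pickle.dump(b,open('sideC.pkl','wb'))
for o in pots(b): print(*o[:3])
im=cv2.resize(t['pixels'][180:330,180:430],None,fx=3.2,fy=3.2); cv2.imwrite('pics/c9.png',im)
# wall top pixels: z .10-.118 within caddy region
Q=P[190:320,190:300]; q=Q[(Q[...,2]>.10)&(Q[...,2]<.12)]
print(cv2.minAreaRect(q[:,:2].astype(np.float32)), len(q), q.min(0),q.max(0))
```

```text
t 35.0 tcp [ 0.5233 -0.2357  0.316 ] yawY 86.37 tilt 0.04 gap 0.0853 F [ 0.3  0.1 -0.2] j6 -2.06
to [ 0.5205 -0.207   0.2   ] tool cm [ 0.45  2.85 11.6 ]
to [ 0.5205 -0.207   0.055 ] tool cm [ 0.44  2.84 26.1 ]
[350.   3.] 191 [ 0.929  -2.3365  0.1165]
[462.  11.] 275 [ 0.2187 -2.3344  0.1165]
[364. 219.] 261 [ 0.5197 -0.206   0.0867]
[341. 244.] 365 [ 0.5653 -0.0775  0.0914]
[371. 249.] 390 [ 0.4851 -0.0719  0.0912]
((0.5430225133895874, 0.12506327033042908), (0.1367400884628296, 0.16873012483119965), 86.91708374023438) 678 [0.45667553 0.05242661 0.10002654] [0.63071753 0.1958602  0.11990253]
```

View pics/c9.png

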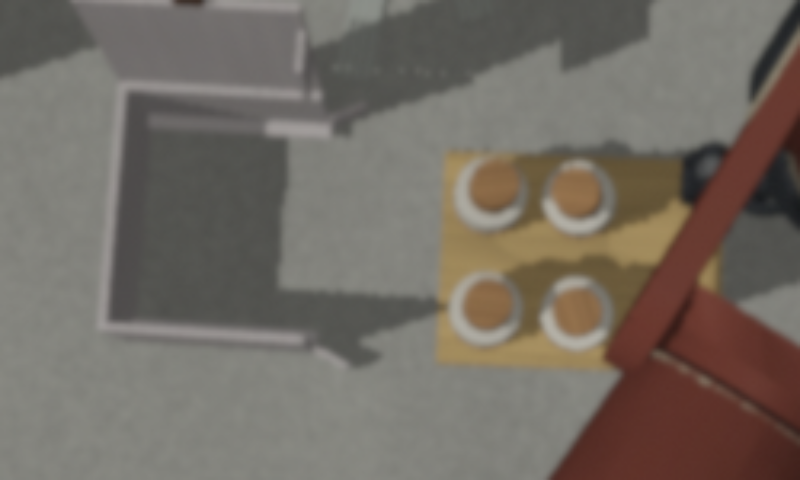

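Crop from the top: the caddy is open toward the tray and aligned with it, with flared guides at (335,130) and (335,355). The four pots sit in the hollows. The tray needs about 5–7 mm toward +x and about a 1° turn. Going to the handle with half-open jaws.

Emit:
drive_tool(
  targets=[
    [[0,0,0,0,0,0,-1.6],[0,0.4,1.4,2,0,0,0],[0,0,1.4,4,0,0,0],[0,0,0,4,0,0,0],[0,0,0,4,0,0,0],[0,0,0,4,0,0,0],[0,0,0,0,0,0,0],[0,0,0,0,0,0,0]],
  ],
)

```text
time: 35.95
eef_pos: [0.521, -0.2074, 0.1371]
eef_rot: [0.0, 0.017, 1.0, -0.0]
wrist_force: [0.5, -0.1, 0.4]
finger_gap: 0.0424
```

Run:
```python
from h import *
go([[.5203,-.2072,.05]])
```

```text
t 36.0 tcp [ 0.521  -0.2074  0.1371] yawY 88.05 tilt 0.0 gap 0.0424 F [ 0.5 -0.1  0.4] j6 -2.05
to [ 0.5203 -0.2072  0.05  ] tool cm [0.07 0.01 8.71]
```

Emit:
drive_tool(
  targets=[
    [[0,0,0,2,0,0,0],[0,0,0,3,0,0,0],[0,0,0,2.5,0,0,0],[0,0,0,1.1,0,0,0],[0,0,0,0,0,0,0],[-1,0,0,0,0,0,0],[-1,0,0,0,0,0,0],[-1,0,0,0,0,0,0],[-1,0,0,0,0,0,0],[-1,0,0,0,0,0,0]],
  ],
)

```text
time: 36.95
eef_pos: [0.5223, -0.2088, 0.053]
eef_rot: [0.002, 0.017, 1.0, -0.001]
wrist_force: [-0.7, -2.1, 6.0]
finger_gap: 0.0115
```

Run:
```python
from h import *
go([[.525,-.2072,.05]])
```

```text
t 37.0 tcp [ 0.5223 -0.2088  0.053 ] yawY 88.02 tilt 0.27 gap 0.0115 F [-0.7 -2.1  6. ] j6 -2.05
to [ 0.525  -0.2072  0.05  ] tool cm [-0.27  0.17  0.3 ]
```

Emit:
drive_tool(
  targets=[
    [[-1,-0.2,0,0,0,0,0],[-1,-0.3,0,0,0,0,0.4],[-1,0,0,0,0,0,0.4],[-1,0,0,0,0,0,0.3],[-1,0,0,0,0,0,0],[-1,0,0,0,0,0,0]],
  ],
)

```text
time: 37.55
eef_pos: [0.5255, -0.2085, 0.053]
eef_rot: [-0.001, 0.026, 1.0, -0.001]
wrist_force: [-9.1, 0.3, 13.1]
finger_gap: 0.0114
```

```bash
cat >> h.py <<'E'
def trayrel():
    t=snap('top'); P=pts(t); hsv=cv2.cvtColor(t['pixels'],cv2.COLOR_BGR2HSV)
    # caddy frame from the first measurements (top camera)
    O=np.array([.542,.122]); a=np.radians(-3.05); X=np.array([np.cos(a),np.sin(a)]); Y=np.array([-np.sin(a),np.cos(a)])
    w=(hsv[...,1]>70)&(hsv[...,0]<30)&(P[...,2]<.016)&(P[...,2]>.002)
    w[:, :200]=0; w[:200]=0; w[320:]=0; w[:,430:]=0
    w=cv2.morphologyEx(w.astype(np.uint8),cv2.MORPH_OPEN,np.ones((2,2)))
    v,u=np.nonzero(w); q=onplane(t,np.c_[u,v],.008)[:,:2]-O; q=np.c_[q@X,q@Y]
    # edges: for thin slices along y, min and max x
    lo,hi=[],[]
    for y in np.arange(q[:,1].min()+.006,q[:,1].max()-.004,.004):
        s=q[abs(q[:,1]-y)<.002,0]
        if len(s)>5: lo.append((y,s.min())); hi.append((y,s.max()))
    for n,e in(('lo',lo),('hi',hi)):
        e=np.array(e); m=abs(e[:,1]-np.median(e[:,1]))<.005; f=np.polyfit(e[m,0],e[m,1],1)
        print(n,'slope deg',np.degrees(-np.arctan(f[0])).round(2),'x at tray front',np.polyval(f,q[:,1].max()).round(4),'n',m.sum(),'yrange',e[m,0].min().round(3),e[m,0].max().round(3))
    print('nose y (home 0.066)',q[:,1].max().round(4))
    return t
E
python3 - <<'E'
from h import *
go([[.525,-.2072,.05]])
t=trayrel(); 
for o in pots(t): print(*o[:3])
E
```

```text
t 37.5 tcp [ 0.5255 -0.2085  0.053 ] yawY 87.04 tilt 0.12 gap 0.0114 F [-9.1  0.3 13.1] j6 -2.03
to [ 0.525  -0.2072  0.05  ] tool cm [0.06 0.13 0.3 ]
lo slope deg -26.82 x at tray front 0.0507 n 4 yrange -0.341 -0.325
hi slope deg 1.75 x at tray front 0.0099 n 10 yrange -0.257 -0.173
nose y (home 0.066) -0.1498
[334. 235.] 188 [ 0.5688 -0.0638  0.0954]
[359. 238.] 167 [ 0.565  -0.1196  0.0963]
[332. 273.] 163 [ 0.4871 -0.0584  0.0955]
[357. 274.] 82 [ 0.4877 -0.1136  0.0956]
```

Emit:
drive_tool(
  targets=[
    [[-1,0,0,-0.2,0,0,0],[-1,0,0,-0.1,0,0,0],[-1,0,0,0,0,0,0],[-1,0,0,0,0,0,0]],
  ],
)

```text
time: 38.0
eef_pos: [0.525, -0.2076, 0.0531]
eef_rot: [-0.001, 0.027, 1.0, 0.0]
wrist_force: [-5.5, -0.3, 2.6]
finger_gap: 0.0115
```

Run:
```python
s=open('h.py').read()
a=s.index("    w=(hsv[...,1]>70)&(hsv[...,0]<30)&(P[...,2]<.016)"); b=s.index("    # edges: for thin")
s=s[:a]+"""    w=((hsv[...,1]>70)&(hsv[...,0]>10)&(hsv[...,0]<32)).astype(np.uint8)
    w[:, :200]=0; w[:200]=0; w[320:]=0; w[:,385:]=0
    n,l,st,_=cv2.connectedComponentsWithStats(cv2.morphologyEx(w,cv2.MORPH_OPEN,np.ones((3,3))))
    w=l==1+np.argmax(st[1:,4]); v,u=np.nonzero(w); cv2.imwrite('pics/mask.png',w*255)
    q=onplane(t,np.c_[u,v],.008)[:,:2]-O; q=np.c_[q@X,q@Y]
"""+s[b:]
open('h.py','w').write(s)
from h import *
go([[.525,-.2072,.05]])
trayrel()
```

```text
t 38.0 tcp [ 0.525  -0.2076  0.0531] yawY 86.9 tilt 0.08 gap 0.0115 F [-5.5 -0.3  2.6] j6 -2.02
to [ 0.525  -0.2072  0.05  ] tool cm [0.   0.04 0.31]
lo slope deg 0.19 x at tray front -0.0779 n 21 yrange -0.232 -0.152
hi slope deg 0.18 x at tray front 0.0707 n 24 yrange -0.28 -0.152
nose y (home 0.066) -0.1471[ WARN:0@1.689] global loadsave.cpp:1063 imwrite_ Unsupported depth image for selected encoder is fallbacked to CV_8U.
```

Emit:
drive_tool(
  targets=[
    [[-1,-0.1,0.3,0,0,0,0],[-1,-0.1,0.7,0,0,0,0],[-1,-0.1,1,0,0,0,0],[-1,-0.1,1,0,0,0,0],[-1,0,1,0,0,0,0],[-1,0,0.6,0,0,0,0],[-1,0,0.2,0,0,0,0],[-1,0,0,0,0,0,0]],
  ],
)

```text
time: 38.85
eef_pos: [0.5322, -0.1589, 0.053]
eef_rot: [0.0, 0.027, 1.0, 0.001]
wrist_force: [1.0, 0.8, -3.8]
finger_gap: 0.0112
```

```bash
python3 - 2>/dev/null <<'E'
from h import *
go([[.5359,.0062,.053]])
t=trayrel()
cv2.imwrite('pics/c10.png',cv2.resize(t['pixels'][190:310,190:400],None,fx=3.6,fy=3.6,interpolation=cv2.INTER_CUBIC))
E
```

```text
t 38.9 tcp [ 0.5322 -0.1589  0.053 ] yawY 86.91 tilt 0.08 gap 0.0112 F [ 1.   0.8 -3.8] j6 -1.94
to [0.5359 0.0062 0.053 ] tool cm [ 0.52 16.51  0.03]
lo slope deg -0.36 x at tray front -0.0719 n 20 yrange -0.181 -0.105
hi slope deg 3.69 x at tray front 0.0725 n 15 yrange -0.177 -0.121
nose y (home 0.066) -0.0979
```

View pics/c10.png

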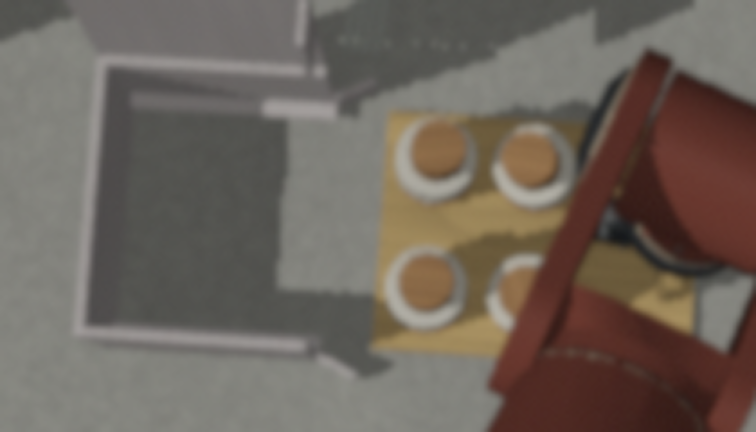

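Crop: the tray nose at x≈380 is square to the mouth and lies between the flares (ends at (370,82) and (355,372)). I'll push in slowly and watch the lateral force.

Emit:
drive_tool(
  targets=[
    [[-1,0.1,0.3,0,0,0,0],[-1,0,0.7,0,0,0,0],[-1,0,0.8,0,0,0,0],[-1,0,0.8,0,0,0,0],[-1,0,0.8,0,0,0,0],[-1,0,0.4,0,0,0,0],[-1,0,0,0,0,0,0]],
  ],
)

```text
time: 39.6
eef_pos: [0.5332, -0.1206, 0.053]
eef_rot: [-0.0, 0.027, 1.0, 0.001]
wrist_force: [0.3, 2.0, -3.7]
finger_gap: 0.0114
```

```bash
python3 - 2>/dev/null <<'E'
from h import *
go([[.5359,.0062,.053]])
t=trayrel()
E
```

```text
t 39.6 tcp [ 0.5332 -0.1206  0.053 ] yawY 86.93 tilt 0.08 gap 0.0114 F [ 0.3  2.  -3.7] j6 -1.88
to [0.5359 0.0062 0.053 ] tool cm [ 0.41 12.68  0.02]
lo slope deg 0.37 x at tray front -0.0739 n 19 yrange -0.138 -0.066
hi slope deg 2.75 x at tray front 0.0727 n 16 yrange -0.142 -0.082
nose y (home 0.066) -0.0599
```

Emit:
drive_tool(
  targets=[
    [[-1,0,0.4,0,0,0,0],[-1,0,0.8,0,0,0,0],[-1,0,0.8,0,0,0,0],[-1,0,0.8,0,0,0,0],[-1,0,0.8,0,0,0,0],[-1,0,0.4,0,0,0,0],[-1,0,0,0,0,0,0]],
  ],
)

```text
time: 40.35
eef_pos: [0.5354, -0.0807, 0.053]
eef_rot: [0.0, 0.027, 1.0, 0.001]
wrist_force: [0.8, 1.5, -3.7]
finger_gap: 0.0115
```

```bash
python3 - 2>/dev/null <<'E'
from h import *
go([[.5359,.0062,.053]])
t=trayrel()
E
```

```text
t 40.4 tcp [ 0.5354 -0.0807  0.053 ] yawY 86.93 tilt 0.08 gap 0.0115 F [ 0.8  1.5 -3.7] j6 -1.81
to [0.5359 0.0062 0.053 ] tool cm [0.42 8.68 0.02]
lo slope deg 6.71 x at tray front -0.0708 n 4 yrange -0.097 -0.053
hi slope deg -6.66 x at tray front 0.0777 n 4 yrange -0.113 -0.101
nose y (home 0.066) -0.0197
```

Emit:
drive_tool(
  targets=[
    [[-1,0,0.4,0,0,0,0],[-1,0,0.8,0,0,0,0],[-1,0,0.8,0,0,0,0],[-1,0,0.8,0,0,0,0],[-1,0,0.8,0,0,0,0],[-1,0,0.8,0,0,0,0],[-1,0,0.8,0,0,0,0],[-1,0,0.8,0,0,0,0],[-1,0,0.5,0,0,0,0],[-1,0,0,0,0,0,0]],
  ],
)

```text
time: 41.4
eef_pos: [0.5389, -0.0158, 0.053]
eef_rot: [0.0, 0.027, 1.0, 0.001]
wrist_force: [0.8, 1.4, -5.4]
finger_gap: 0.0114
```

```bash
python3 - 2>/dev/null <<'E'
from h import *
go([[.5359,.0062,.053]])
b=snap('side'); cv2.imwrite('pics/c11.png',cv2.resize(b['pixels'][200:380,260:440],None,fx=3.2,fy=3.2,interpolation=cv2.INTER_CUBIC))
for o in pots(b): print(*o[:3])
E
```

```text
t 41.4 tcp [ 0.5389 -0.0158  0.053 ] yawY 86.93 tilt 0.09 gap 0.0114 F [ 0.8  1.4 -5.4] j6 -1.69
to [0.5359 0.0062 0.053 ] tool cm [0.42 2.18 0.01]
[411.   7.] 681 [ 0.582  -2.3352  0.1164]
[335. 266.] 55 [ 0.5685 -0.0142  0.087 ]
[355. 268.] 118 [ 0.5169 -0.0115  0.0881]
[317. 297.] 478 [0.5851 0.1151 0.0915]
[548. 308.] 654 [0.0565 0.034  0.1143]
[351. 304.] 488 [0.5049 0.1201 0.0916]
```

View pics/c11.png

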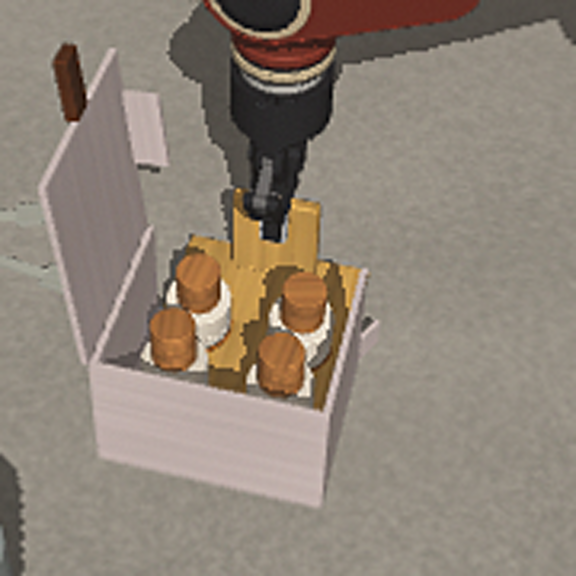

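Crop: the pots are inside the caddy and upright, about 2 cm from home. Creeping the rest in.

Emit:
drive_tool(
  targets=[
    [[-1,0,0.4,0,0,0,0],[-1,0,0.6,0,0,0,0],[-1,0,0.5,0,0,0,0],[-1,0,0.3,0,0,0,0],[-1,0,0.2,0,0,0,0],[-1,0,0,0,0,0,0]],
  ],
)

```text
time: 42.05
eef_pos: [0.54, 0.0033, 0.0532]
eef_rot: [0.0, 0.027, 1.0, 0.0]
wrist_force: [0.1, -0.5, -4.3]
finger_gap: 0.0115
```

Emit:
drive_tool(
  targets=[
    [[-1,0,0.2,0,0,0,0],[-1,0,0.1,0,0,0,0],[-1,0,0,0,0,0,0]],
  ],
)

```text
time: 42.35
eef_pos: [0.5406, 0.0052, 0.0536]
eef_rot: [0.0, 0.027, 1.0, -0.001]
wrist_force: [0.6, -4.9, -3.8]
finger_gap: 0.0113
```

Emit:
drive_tool(
  targets=[
    [[-1,0,0.1,0,0,0,0],[-1,0,0.1,0,0,0,0],[-1,0,0,0,0,0,0]],
  ],
)

```text
time: 42.65
eef_pos: [0.5409, 0.0055, 0.0542]
eef_rot: [0.001, 0.027, 1.0, -0.003]
wrist_force: [-1.1, -10.8, -1.1]
finger_gap: 0.0111
```

Emit:
drive_tool(
  targets=[
    [[-1,0,0.1,0,0,0,0],[-1,0,0,0,0,0,0]],
  ],
)

```text
time: 42.85
eef_pos: [0.541, 0.0056, 0.0545]
eef_rot: [0.0, 0.027, 1.0, -0.003]
wrist_force: [-2.1, -14.7, 0.3]
finger_gap: 0.0112
```

The tray stops hard at handle y = 5.5 mm against about 6 mm predicted, with the push force rising to 15 N. I'll relieve the push, release and lift.

Emit:
drive_tool(
  targets=[
    [[-1,0,-0.1,0,0,0,0],[-1,0,-0.1,0,0,0,0],[-1,0,0,0,0,0,0],[0,0,0,0,0,0,0],[0,0,0,0,0,0,0],[0,0,0,0,0,0,0],[0,0,0,-2,0,0,0],[0,0,0,-4,0,0,0],[0,0,0,-4,0,0,0],[0,0,0,-4,0,0,0]],
  ],
)

```text
time: 43.85
eef_pos: [0.5399, 0.0074, 0.1948]
eef_rot: [-0.0, 0.027, 1.0, 0.0]
wrist_force: [1.7, 0.6, 0.1]
finger_gap: 0.0426
```

Emit:
drive_tool(
  targets=[
    [[1,0,0,-4,0,0,0],[1,0,0,-4,0,0,0],[1,0,0,-4,0,0,0],[1,0,0,-4,0,0,0],[1,0,0,-3,0,0,0],[1,0,0,0,0,0,0]],
  ],
)

```text
time: 44.45
eef_pos: [0.5417, 0.0072, 0.3901]
eef_rot: [0.005, 0.027, 1.0, -0.0]
wrist_force: [-0.2, 0.2, 0.3]
finger_gap: 0.0858
```

```bash
python3 - 2>/dev/null <<'E'
from h import *
go([[.6595,.1151,.386],[.6595,.1151,.2847]])
b=snap('side'); t=snap('top')
A=cv2.resize(b['pixels'][200:380,250:430],None,fx=2.2,fy=2.2); B=cv2.resize(t['pixels'][150:330,180:360],None,fx=2.2,fy=2.2)
cv2.imwrite('pics/c12.png',np.hstack([A,B]))
for s in(b,t):
  for o in pots(s): print(*o[:3])
  P=pts(s); hs=cv2.cvtColor(s['pixels'],cv2.COLOR_BGR2HSV)
  k=(hs[...,1]>70)&(P[...,2]>.225)&(P[...,2]<.36)&(abs(P[...,0]-.65)<.06)&(abs(P[...,1]-.12)<.06)
  q=P[k]; print('tongue',len(q),q.mean(0).round(4),q.min(0).round(4),q.max(0).round(4))
  k=(hs[...,1]>70)&(P[...,2]>.04)&(P[...,2]<.095)&(abs(P[...,0]-.54)<.04)&(abs(P[...,1])<.03); print('handle',P[k].mean(0).round(4))
E
```

```text
t 44.5 tcp [0.5417 0.0072 0.3901] yawY 86.92 tilt 0.6 gap 0.0858 F [-0.2  0.2  0.3] j6 -1.64
to [0.6595 0.1151 0.386 ] tool cm [-11.17  11.41   0.53]
to [0.6595 0.1151 0.2847] tool cm [-11.07  11.41  10.65]
[466.  11.] 235 [ 0.2003 -2.3367  0.1174]
[343. 272.] 328 [0.5388 0.0087 0.0878]
[550. 310.] 762 [0.0555 0.0377 0.1139]
[315. 302.] 427 [0.5871 0.1367 0.0912]
[352. 301.] 238 [0.503  0.0989 0.0912]
[345. 318.] 186 [0.5091 0.1571 0.0913]
tongue 174 [0.6499 0.1213 0.3037] [0.6445 0.1075 0.2754] [0.6584 0.1287 0.3256]
handle [0.5404 0.0112 0.0688]
[261. 232.] 104 [0.5755 0.0954 0.0952]
[300. 249.] 39 [0.549  0.0072 0.0937]
[259. 267.] 183 [0.5022 0.0956 0.0956]
[301. 475.] 332 [0.0608 0.0004 0.1099]
```

View pics/c12.png

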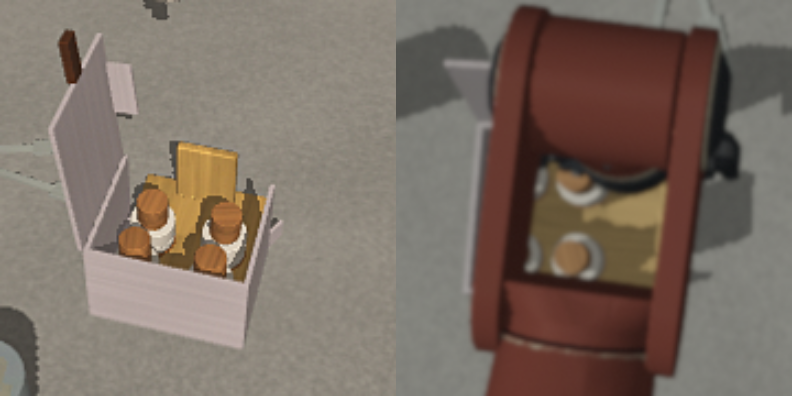

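View: the tray is in the caddy with the handle just outside the mouth, four upright pots inside, and the cover standing open. Going back to the tongue.

Emit:
drive_tool(
  targets=[
    [[1,-1,1,0,0,0,0],[1,-2.5,2.6,0,0,0,0],[1,-2.5,2.6,0,0,0,0],[1,-2.5,2.6,0,0,0,0],[1,-1.6,1.6,0,0,0,0],[1,-1,1,0,0,0,0],[1,0,0,0,0,0,0],[1,0,0,0,0,0,0]],
  ],
)

```text
time: 45.35
eef_pos: [0.657, 0.1151, 0.381]
eef_rot: [-0.002, 0.027, 1.0, -0.0]
wrist_force: [0.2, -0.5, -0.5]
finger_gap: 0.0853
```

```bash
python3 - 2>/dev/null <<'E'
from h import *
go([[.6595,.1151,.2847]])
E
```

```text
t 45.4 tcp [0.657  0.1151 0.381 ] yawY 86.92 tilt 0.2 gap 0.0853 F [ 0.2 -0.5 -0.5] j6 -1.46
to [0.6595 0.1151 0.2847] tool cm [-0.29  0.02  9.63]
```

Emit:
drive_tool(
  targets=[
    [[1,-0.2,0,2,0,0,0],[1,0,0,3,0,0,0],[1,0,0,3,0,0,0],[1,0,0,1.5,0,0,0],[1,0,0,0,0,0,0],[-1,0,0,0,0,0,0],[-1,0,0,0,0,0,0],[-1,0,0,0,0,0,0],[-1,0,0,0,0,0,0],[-1,0,0,0,0,0,0]],
  ],
)

```text
time: 46.35
eef_pos: [0.6597, 0.1152, 0.2896]
eef_rot: [0.001, 0.027, 1.0, 0.001]
wrist_force: [0.5, 2.7, 1.2]
finger_gap: 0.0188
```

Emit:
drive_tool(
  targets=[
    [[-1,0,0,0,0,0,0],[-1,0,0,0,0,0,0],[-1,0,0,0,0,0,0]],
  ],
)

```text
time: 46.65
eef_pos: [0.6597, 0.1152, 0.2896]
eef_rot: [0.001, 0.027, 1.0, 0.001]
wrist_force: [0.4, 3.2, 4.3]
finger_gap: 0.0192
```

Emit:
drive_tool(
  targets=[
    [[-1,1,0,-0.1,0,0,0],[-1,1,0,-0.1,0,0,0],[-1,2,0,0,0,0,0],[-1,2,0,0.2,0,0,0],[-1,2,0,0.4,0,0,0],[-1,1.95,0,0.6,0,0,0],[-1,1.85,0,0.8,0,0,0],[-1,1.8,0,0.95,0,0,0],[-1,0,0,0,0,0,0]],
  ],
)

```text
time: 47.55
eef_pos: [0.5219, 0.1222, 0.2608]
eef_rot: [-0.0, 0.027, 1.0, 0.0]
wrist_force: [-3.1, 2.2, 5.0]
finger_gap: 0.0188
```

Emit:
drive_tool(
  targets=[
    [[-1,1.65,0,1.15,0,0,0],[-1,1.55,0,1.3,0,0,0],[-1,1.4,0,1.45,0,0,0],[-1,1.25,0,1.6,0,0,0],[-1,1.1,0,1.7,0,0,0],[-1,0,0,0,0,0,0],[-1,0,0,0,0,0,0]],
  ],
)

```text
time: 48.25
eef_pos: [0.4534, 0.1257, 0.188]
eef_rot: [-0.001, 0.027, 1.0, -0.0]
wrist_force: [-2.8, 2.6, -0.5]
finger_gap: 0.0189
```

```bash
python3 - 2>/dev/null <<'E'
from h import *
go([[.455,.1265,.1714],[.427,.127,.0954]])
E
```

```text
t 48.2 tcp [0.4534 0.1257 0.188 ] yawY 86.89 tilt 0.16 gap 0.0189 F [-2.8  2.6 -0.5] j6 -1.4
to [0.455  0.1265 0.1714] tool cm [-0.16  0.09  1.66]
to [0.427  0.127  0.0954] tool cm [ 2.61 -0.01  9.27]
```

Emit:
drive_tool(
  targets=[
    [[-1,0.85,0,1.8,0,0,0],[-1,0.7,0,1.85,0,0,0],[-1,0.5,0,1.9,0,0,0],[-1,0.3,0,1.95,0,0,0],[-1,0.1,0,1.5,0,0,0],[-1,0,0,0,0,0,0],[-1,0,0,0,0,0,0]],
  ],
)

```text
time: 48.95
eef_pos: [0.4297, 0.1269, 0.0989]
eef_rot: [-0.001, 0.027, 1.0, -0.0]
wrist_force: [-0.8, 2.3, -1.6]
finger_gap: 0.0185
```

Emit:
drive_tool(
  targets=[
    [[-1,0,0,0.3,0,0,0],[-1,0,0,0.2,0,0,0],[-1,0,0,0,0,0,0],[-1,0,0,0,0,0,0]],
  ],
)

```text
time: 49.35
eef_pos: [0.4297, 0.1269, 0.0971]
eef_rot: [-0.001, 0.027, 1.0, -0.0]
wrist_force: [-13.4, -0.2, 18.5]
finger_gap: 0.0183
```

```bash
python3 - 2>/dev/null <<'E'
from h import *
go([[.427,.127,.0954]])
s=snap('side');P=pts(s); b=P[290:320,300:355].reshape(-1,3); b=b[(b[:,2]>.08)&(b[:,2]<.2)&(b[:,0]<.62)&(b[:,0]>.47)&(b[:,1]>.06)&(b[:,1]<.18)]
A=np.c_[b[:,:2],np.ones(len(b))]; print(len(b),np.linalg.lstsq(A,b[:,2],rcond=None)[0], np.median(b[:,2]))
E
```

```text
t 49.4 tcp [0.4297 0.1269 0.0971] yawY 86.9 tilt 0.13 gap 0.0183 F [-13.4  -0.2  18.5] j6 -1.4
to [0.427  0.127  0.0954] tool cm [ 0.27 -0.    0.17]
1435 [ 0.00037227 -0.00077321  0.11407705] 0.11414787713662722
```

The cover plane fit is level (slope 0.0004) and hard on its stop. Releasing and retreating.

Emit:
drive_tool(
  targets=[
    [[-1,0,0,-0.2,0,0,0],[-1,0,0,0,0,0,0],[1,0,0,0,0,0,0],[1,0,0,0,0,0,0],[1,0,0,0,0,0,0],[1,0,0,0,0,0,0],[1,0,0,-3,0,0,0],[1,0,0,-4,0,0,0],[1,0,0,-4,0,0,0],[1,0,0,-4,0,0,0]],
  ],
)

```text
time: 50.4
eef_pos: [0.4293, 0.1269, 0.2471]
eef_rot: [-0.0, 0.027, 1.0, -0.0]
wrist_force: [2.1, -0.3, 0.9]
finger_gap: 0.0849
```

Emit:
drive_tool(
  targets=[
    [[1,1,-3,-1,0,0,0],[1,1,-4,0,0,0,0],[1,1,-4,0,0,0,0],[1,1,-4,0,0,0,0],[1,0,-4,0,0,0,0],[1,0,-4,0,0,0,0],[1,0,-4,0,0,0,0],[1,0,-2,0,0,0,0],[1,0,0,0,0,0,0],[1,0,0,0,0,0,0]],
  ],
)

```text
time: 51.4
eef_pos: [0.3738, -0.1603, 0.2555]
eef_rot: [-0.0, 0.028, 1.0, 0.0]
wrist_force: [0.3, -0.3, 0.4]
finger_gap: 0.0857
```

```bash
python3 - 2>/dev/null <<'E'
from h import *
go([[.427,.127,.0954]])
s=snap('side');P=pts(s); b=P[290:320,300:355].reshape(-1,3); b=b[(b[:,2]>.08)&(b[:,2]<.2)&(b[:,0]<.62)&(b[:,0]>.47)&(b[:,1]>.06)&(b[:,1]<.18)]
A=np.c_[b[:,:2],np.ones(len(b))]; print(len(b),np.linalg.lstsq(A,b[:,2],rcond=None)[0], np.median(b[:,2]))
for o in pots(s): print(*o[:3])
hs=cv2.cvtColor(s['pixels'],cv2.COLOR_BGR2HSV)
k=(hs[...,1]>70)&(P[...,2]>.04)&(P[...,2]<.095)&(abs(P[...,0]-.54)<.04)&(abs(P[...,1])<.03); print('handle',P[k].mean(0).round(4))
t=snap('top'); cv2.imwrite('pics/fin.png',np.hstack([cv2.resize(s['pixels'],(400,300)),cv2.resize(t['pixels'],(400,300))]))
E
```

```text
t 51.4 tcp [ 0.3738 -0.1603  0.2555] yawY 86.83 tilt 0.05 gap 0.0857 F [ 0.3 -0.3  0.4] j6 -2.1
to [0.427  0.127  0.0954] tool cm [-3.73 28.97 16.03]
1441 [0.00141115 0.00042765 0.11325998] 0.11401732484629556
[410.   7.] 688 [ 0.5365 -2.3348  0.1169]
[344. 271.] 255 [0.54   0.0092 0.0874]
[380. 306.] 174 [0.4372 0.1294 0.1184]
handle [0.5404 0.0105 0.0802]
```

View pics/fin.png

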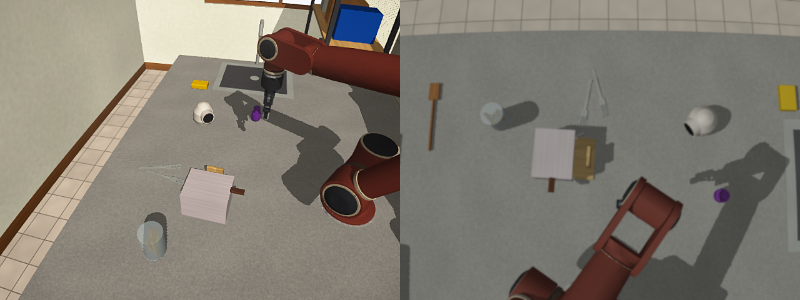

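The final view shows the cover shut, the handle just outside the mouth, and the bystanders where they started. Handing in.

```bash
python3 -c "
from cell import order
print(order.job_done())"
```

```text
the job is handed in; nothing more can be done
None
```

The job is handed in after about 51 s of robot time. All four white pots stand upright in the tray's hollows, one to a hollow. I then raised the cover, slid the tray home and shut the cover.

**Last checks:**
- **Tray:** it met a hard stop, with the push force rising to about 15 N. The handle then stood about 115 mm from the caddy's origin, where 116 mm is expected. The side camera put the handle 2 to 3 mm farther in than that, within its usual offset.
- **Pots:** just before the cover came down, the measured stopper tops were within 3 mm of seated height. The pots were not visible after that.
- **Cover:** once released it was level to within 0.0015 in slope, with the robot clear of everything.
- **Bystanders:** the salt pig, jar, forks and purple look-alike appear unmoved in the final picture, judged by eye.

No check failed. The two cameras disagreed by 2 to 4 mm, so I averaged them. I saw no grip slip and no pot knocked aside.

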